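# Pull the balance hood's sash down with the hook pole

### The arm

A 6-joint arm with a two-finger parallel gripper is mounted at the origin on a cart in front of the work surface, level with it; the furniture and walls round the work are solid. World frame = base frame: x ahead of the robot, y to its left, z up, the work surface at z = 0. Lengths are in m, angles in rad, forces in N, time in s.
With the tool pointing down it reaches from about 0.425 to 0.925 m from the base axis. Payload 12.5 kg.
Tool frame: the origin (TCP) lies on the centre line of the jaws, within the pads' length; the fingertips stand 17 mm ahead of it and the grasp point (between the pads) lies 2 mm behind it; z points along the fingers, y is the direction in which the jaws open and shut (so a half turn about z gives the same grasp; the last joint's range is limited). The gripper opens to 85 mm and grips with 20 to 120 N. Pads are 22 mm wide; open, the fingers measure 114 mm over their backs; the gripper's body (76 mm by 85 mm) begins 54 mm behind the grasp point. The pads swing forward as they close: fully open they stand 13 mm farther back than shut.
Start: joints at [-1.322, 0.491, 1.559, -0, 1.092, -0.106], TCP at [0.217, -0.586, 0.248] pointing down, gripper open.
Joint ranges: [-3.1, 3.1], [-0.84, 2.19], [0.05, 2.79], [-1.13, 4.28], [0.06, 2.93], [-2.69, 2.69]. Speed limits (rad/s): [2.22, 2.22, 2.79, 3.14, 3.14, 3.14].

### API

Orientations are given as a 3x3 rotation matrix whose columns are the frame's x, y, z axes.
In Python, from bench import telemetry, imaging, job gives the robot as it stands. The module is installed in compiled form; this text tells all that it offers.
- The arm moves only by the tool step_arm, never from a script. Its arguments are lists of equal length, an entry for each row: "delta_pos": the shift along the tool's x, y, z in cm, a list of three; "angular": the turn, a rotation vector about the tool's x, y, z in rad, a list of three; "hand": the opening, from 0 (shut) to 1 (fully open). A call has 1 to 5 rows; each row is the pose to reach, as a shift and turn from the pose measured when the call began, along the tool's axes at that moment; what a row does not reach only later rows make up. A row lasts 1/10 s, in which the tool goes at most 50 mm and 8.59 degrees, less where a joint would pass 70% of its speed; a pose out of reach is approached as far as the arm can. A call with a gripper value outside its range is refused whole. The fingers move at their own pace and stop on an object; the grip force is fixed at half the most. Time passes only in rows, so rows that repeat a pose let the fingers close. It gives the time, the measured TCP pose, the force and the opening at its end, in the units of the state.
- telemetry.sense(): the state, without advancing time (a new reading comes with each control period).
- imaging.capture(name): name is "scene" or "top"; returns a dict with "frame" (420x560x3 uint8, blue, green, red), "fx", "fy", "cx", "cy" (pixels), "dist_coeffs" ([k1, k2, p1, p2, k3] as OpenCV has them; the pictures are not rectified), "position" and "attitude" of the camera in the world. Camera axes: x right, y down, z forward; pixel columns grow to the right and rows downward; lengths in m; the calibration is good to about 2 mm. A picture is of the moment at which its call begins. There is no depth.
- job.job_done(): hands the job in, once; it reports no verdict.
The state is a dict: "time_s": time; "qpos": joint angles; "joint_vel": joint speeds; "joint_efforts": joint torques, N m; "ee_pos": TCP position; "eef_rot": TCP orientation; "ft_force": force on the tool from outside, world axes, zero at the start; "moment": the same for the moment, N m; "opening": opening from 0.0 (shut) to 1.0 (fully open).
Only numpy, scipy, OpenCV 4.12 (cv2) and the standard library are available. Lean on these libraries where they do the work, as an engineer would, in place of code of your own. Each camera call takes 0.05 s, during which the arm holds its last target.

### The job

Take the short hook pole by its wooden grip, hook it into the ring on the raised sash of the clear balance hood and pull the sash gently down its slope until the catch has clicked and holds it down; never load the ring with more than about 20 newtons and do not touch the hood with the hand. Then unhook the pole and set it down at rest on the worktop, clear of the hood, leaving the tape roll and the brass weight where they stand.

Things in the scene. Friction and masses are not known exactly. Their poses are not given: they have to be found in the camera images.
- pole: Loose short hook pole, about 0.25 kg: wooden grip block 140 long, 28 wide, 40 mm tall standing on the worktop; an 8 mm steel rod runs forward from it and ends in a finger bent straight down. Origin on the underside plane; x towards the hook, z up. Grip spans x -90 to +50, z 0 to 40 mm; rod axis at z 30. Balances near the origin; take it there or a little ahead, across the 28 mm.
- hook_tip (a point): Lowest point of the pole's hook finger (8 mm thick, rounded end), at x +150, y 0, z +2 mm of the pole; the finger reaches 24 mm below the rod's underside.
- hood: Fixed clear draught hood over a small balance, 250 deep, 272 wide, 315 mm tall, with grey base, grey 120 mm front sill and a 45 degree sloping front between aluminium tracks. Origin: centre of its underside on the worktop; x points from its sloping front to its back, z up. Position and yaw differ.
- ring (a point): Centre of the level steel ring (bore 26, wire 6 mm thick, hole axis vertical) standing out in front of the sash, on a stem from its back side; the sash is about 50 mm straight below it, nothing is above it. It moves with the sash: in the hood's frame 0.707 mm towards -x and 0.707 mm down for each mm of travel.
- sash (a joint): Travel of the clear, aluminium-framed sash down the 45 degree slope, in m: 0 raised (start), 0.115 end of track. A spring lifts it back up unless the catch holds it. The pull needed along the slope grows from about 2.5 N to 6 N, with 2 to 4 N more on the catch's spring bolt. Once caught, it rises a few mm onto the bolt when let go, and stays.
- catch_pin (a point): Steel pin at the sash's left edge. A dark steel catch beside the left track takes it: a sprung bolt snaps behind it at 0.056 to 0.093 m of sash travel, set differently each time. 3.5 mm further the pin meets a rubber buffer that stiffens by 8 N per mm for 8 mm, then is solid; so a pull of 11 to 16 N along the slope means that the catch has engaged.
- tape: Bystander: grey tape roll lying flat, 103 mm across, 48 mm tall, origin at the centre of its underside. Leave alone.
- weight: Bystander: brass check weight standing on the worktop, 30 mm across, 40 mm tall, origin at the centre of its underside. Leave alone.

How it is judged:
On the way, in this order (a step that is already met when the one before it is completed fails the run):
1. the hook's finger stands in the ring (horizontal distance between hook_tip and ring below 0.02 m and z of hook_tip in the frame of ring below -0.006 m and distance between hook_tip and ring below 0.035 m and value of joint sash below 0.04 m), for 0.1 s.
2. the sash has been pulled down with the hook in the ring (value of joint sash above 0.05 m and distance between hook_tip and ring below 0.035 m), for 0.1 s.
At the end, for the whole second after the job is handed in: The sash stays down by itself, more than 50 mm down its track (held by the catch), and the pole lies or stands at rest on the worktop, not touching the hood, its origin more than 160 mm from the hood's middle (value of joint sash above 0.05 m and velocity of joint sash below 0.01 m/s and contact force between pole and hood below 0.2 N and horizontal distance between pole and hood above 0.16 m and height (world z) of pole between -0.01 and 0.035 m and height (world z) of hook_tip below 0.05 m and linear speed of pole below 0.02 m/s).
It fails at once if the pole loads the ring or hood with more than 22 N (contact force between pole and hood above 22 N).
It fails at once if the fingers touch the hood or its sash (contact force between the fingers and hood above 1 N).
It fails at once if the arm touches the hood or its sash (contact force between the arm and hood above 1 N).
It fails at once if the tape roll or the brass weight is moved by more than 30 mm (distance of any of tape, weight from where it was at the start of the episode above 0.03 m).
It also fails if it takes over 72 s, if anything falls off the work surface, if the arm or the gripper's body presses on something with over 40 N, if the wrist force passes 120 N, or if a joint passes its speed limit or range.

## Working session

There is one attempt and no reset: what is moved stays moved. The work goes in short steps, Python scripts to look and compute and a tool call to move; the robot and the scene stay as the last step left them, time stands still between calls to the robot, and variables do not carry over. Pictures are saved under pics/ and viewed, and the job is handed in when it is done.

Besides the shell and the picture viewer there is one more tool, called after ">>>" by a JSON object that holds its "name" and its "arguments", one argument or row to a line. step_arm: Moves the arm, as the interface text tells. Its arguments: {"type":"object","properties":{"delta_pos":{"type":"array","items":{"type":"array","items":{"type":"number"}}},"angular":{"type":"array","items":{"type":"array","items":{"type":"number"}}},"hand":{"type":"array","items":{"type":"number"}}},"required":["delta_pos","angular","hand"]}

```bash
mkdir -p pics; python3 - <<'E'
from bench import telemetry, imaging
import cv2
for n in("scene","top"):
    c=imaging.capture(n); cv2.imwrite(f"pics/{n}0.png",c["frame"])
    print({k:v for k,v in c.items() if k!="frame"})
print(telemetry.sense())
E
```

```text
{'fx': 470.7189600339553, 'fy': 470.7189600339553, 'cx': 279.19139589003385, 'cy': 204.35836780511627, 'dist_coeffs': array([-0.00072731,  0.        ,  0.        ,  0.        ,  0.        ]), 'position': array([-0.45175064,  0.54722364,  0.99915218]), 'attitude': array([[-0.44649596, -0.51634671,  0.73077181],
       [-0.89463268,  0.24251097, -0.37526097],
       [ 0.01654459, -0.82132485, -0.57022081]])}
{'fx': 419.2357485137266, 'fy': 419.2357485137266, 'cx': 281.34432784115666, 'cy': 206.47204599431237, 'dist_coeffs': array([-0.03176056,  0.        ,  0.        ,  0.        ,  0.        ]), 'position': array([ 0.39186871, -0.00155701,  1.36263045]), 'attitude': array([[ 2.01227090e-03, -9.87760230e-01,  1.55966914e-01],
       [-9.99914884e-01,  2.30835341e-05,  1.30470019e-02],
       [-1.28909099e-02, -1.55979892e-01, -9.87676110e-01]])}
{'time_s': 0.1, 'qpos': array([-1.32158320e+00,  4.91495924e-01,  1.55938644e+00, -3.08441023e-05,
        1.09173130e+00, -1.05621569e-01]), 'joint_vel': array([-0.00113249, -0.0010611 , -0.00078284, -0.00166776, -0.00136182,
       -0.00016059]), 'joint_efforts': array([ 2.35359890e-03, -6.19447088e+01, -2.62022799e+01, -1.49705634e-04,
        2.91028649e-03,  2.00238026e-05]), 'ee_pos': array([ 0.2171028 , -0.58588005,  0.24778897]), 'eef_rot': array([[ 9.37699002e-01,  3.47448564e-01, -2.78348363e-04],
       [ 3.47448666e-01, -9.37698490e-01,  9.82711565e-04],
       [ 8.04348821e-05, -1.01819942e-03, -9.99999478e-01]]), 'ft_force': array([ 1.60152147,  0.28890383, -0.00662419]), 'moment': array([-0.04384157,  0.00147603,  0.00812886]), 'opening': 1.0026996562471744}
```

View pics/scene0.png

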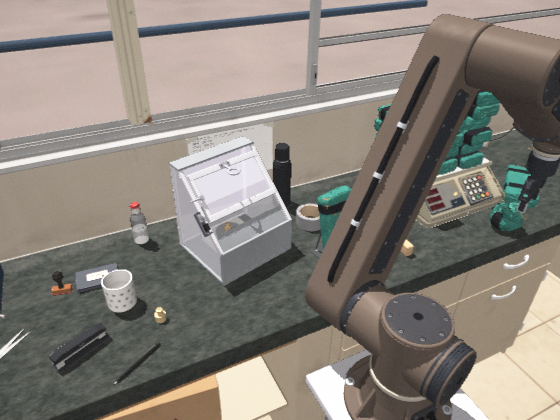

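View pics/top0.png

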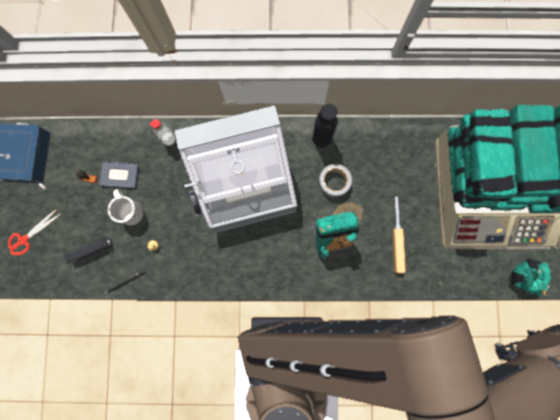

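```bash
python3 - <<'E'
import cv2
a=cv2.imread("pics/top0.png")
cv2.imwrite("pics/c1.png",cv2.resize(a[100:240,165:305],None,fx=4,fy=4,interpolation=cv2.INTER_CUBIC))
cv2.imwrite("pics/c2.png",cv2.resize(a[150:290,310:450],None,fx=4,fy=4,interpolation=cv2.INTER_CUBIC))
b=cv2.imread("pics/scene0.png")
cv2.imwrite("pics/c3.png",cv2.resize(b[130:290,160:310],None,fx=4,fy=4,interpolation=cv2.INTER_CUBIC)[:600])
E
```

```text
(no output)
```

View pics/c1.png

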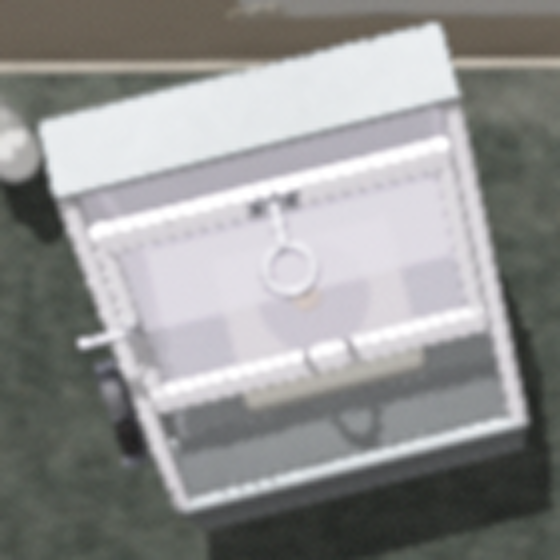

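View pics/c2.png

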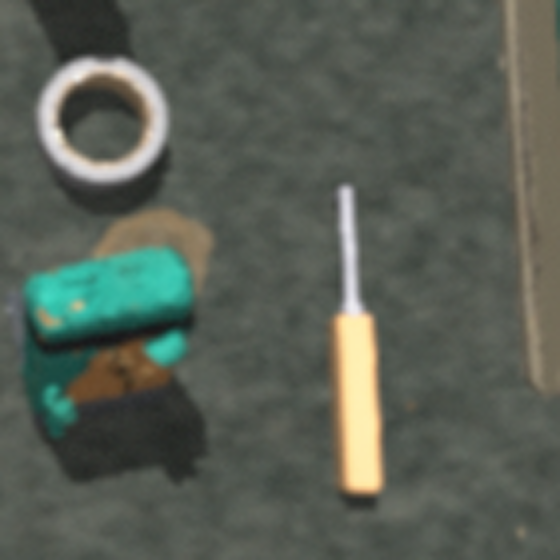

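View pics/c3.png

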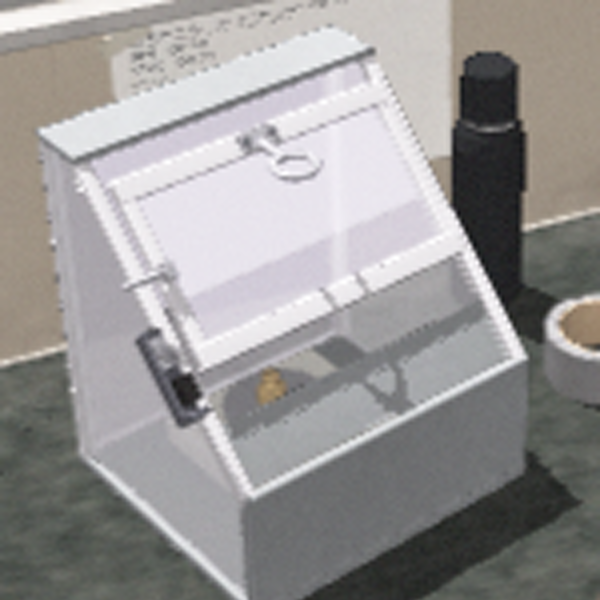

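```bash
cat > h.py <<'E'
import numpy as np, cv2
from scipy.optimize import least_squares
from bench import telemetry, imaging
CAL={}
def cal(n):
    if n not in CAL: CAL[n]=imaging.capture(n)
    return CAL[n]
def proj(c,P):
    R=np.array(c["attitude"]); t=-R.T@c["position"]
    K=np.array([[c["fx"],0,c["cx"]],[0,c["fy"],c["cy"]],[0,0,1]])
    p,_=cv2.projectPoints(np.atleast_2d(P).astype(float),cv2.Rodrigues(R.T)[0],t,K,np.array(c["dist_coeffs"]))
    return p[:,0]
def ray(c,uv):
    K=np.array([[c["fx"],0,c["cx"]],[0,c["fy"],c["cy"]],[0,0,1]])
    x=cv2.undistortPoints(np.array([[uv]],float),K,np.array(c["dist_coeffs"]))[0,0]
    return np.array(c["attitude"])@np.array([x[0],x[1],1])
def onz(c,uv,z):
    d=ray(c,uv); return c["position"]+d*(z-c["position"][2])/d[2]
def tri(uv_t,uv_s):
    t,s=cal("top"),cal("scene")
    f=lambda P:np.r_[proj(t,P)[0]-uv_t,proj(s,P)[0]-uv_s]
    r=least_squares(f,[0.6,0.1,0.1]); return r.x,r.fun
def uc(p,o,k=4): return (np.array(p)+.5)/k-.5+np.array(o)
E
python3 - <<'E'
from h import *
o1=(165,100);o2=(310,150);o3=(160,130)
t,s=cal("top"),cal("scene")
R,res=tri(uc((290,269),o1),uc((297,164),o3)); print("ring",R,res)
A=[((62,198),(.07,.136,.315)),((40,122),(.125,.136,.315)),((440,25),(.125,-.136,.315)),((462,100),(.07,-.136,.315)),((187,508),(-.125,.136,.12)),((525,422),(-.125,-.136,.12))]
B=[((75,158),(.07,.136,.315)),((372,50),(.07,-.136,.315)),((42,132),(.125,.136,.315)),((250,497),(-.125,.136,.12)),((525,357),(-.125,-.136,.12))]
def W(p,P):
    c,n=np.cos(p[2]),np.sin(p[2]); P=np.array(P); return np.c_[p[0]+c*P[:,0]-n*P[:,1],p[1]+n*P[:,0]+c*P[:,1],P[:,2]]
def f(p):
    return np.r_[(proj(t,W(p,[a[1] for a in A]))-[uc(a[0],o1) for a in A]).ravel(),(proj(s,W(p,[a[1] for a in B]))-[uc(a[0],o3) for a in B]).ravel()]
r=least_squares(f,[.6,.1,0.2]); print("hood",r.x,r.fun.round(1))
c,n=np.cos(r.x[2]),np.sin(r.x[2]); d=R[:2]-r.x[:2]; print("ring in hood",c*d[0]+n*d[1],-n*d[0]+c*d[1],R[2])
for nm,p,z in (("rear",(362,492),.04),("front",(353,315),.04),("rodend",(345,187),.03)):
    print(nm,onz(t,uc(p,o2),z))
print("tape",onz(t,uc((103,120),o2),.048),"weight",onz(t,(152.5,245),.04))
print("camlight teal", onz(t,uc((110,290),o2),.1))
E
```

```text
ring [0.66501245 0.12732059 0.29372431] [ 0.59412048  0.33982349 -0.74579535 -0.16358585]
hood [0.67448019 0.12853308 0.25702136] [-0.8  0.3  0.3 -0.3  0.7 -1.5  0.4 -1.  -1.6  2.7  2.   1.3 -0.5 -0.7
  0.1 -1.5 -2.2 -1.5 -0.5  1.2  1.6 -0.5]
ring in hood -0.009464945623097536 0.0012340446590236127 0.29372430993219956
rear [ 0.39206429 -0.35460313  0.04      ]
front [ 0.53054512 -0.3530443   0.04      ]
rodend [ 0.63528557 -0.35349621  0.03      ]
tape [ 0.68654656 -0.15714638  0.048     ] weight [0.47703904 0.42431133 0.04      ]
camlight teal [ 0.54326531 -0.15389544  0.1       ]
```

```bash
python3 - <<'E'
import cv2
a=cv2.imread("pics/top0.png")
cv2.imwrite("pics/c4.png",cv2.resize(a[190:280,370:430],None,fx=6.6,fy=6.6,interpolation=cv2.INTER_CUBIC))
b=cv2.imread("pics/scene0.png")
cv2.imwrite("pics/c5.png",cv2.resize(b[160:280,300:440],None,fx=5,fy=5,interpolation=cv2.INTER_CUBIC))
E
```

```text
(no output)
```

View pics/c4.png

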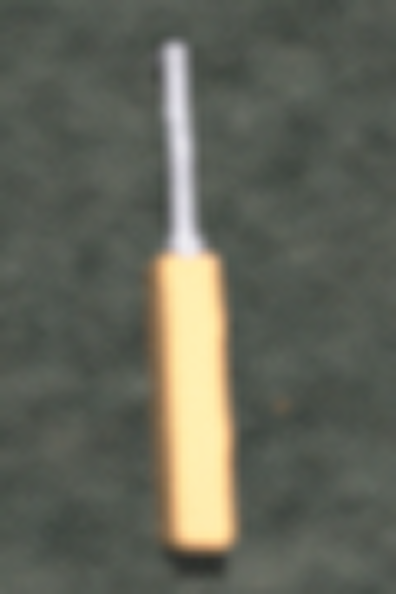

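View pics/c5.png

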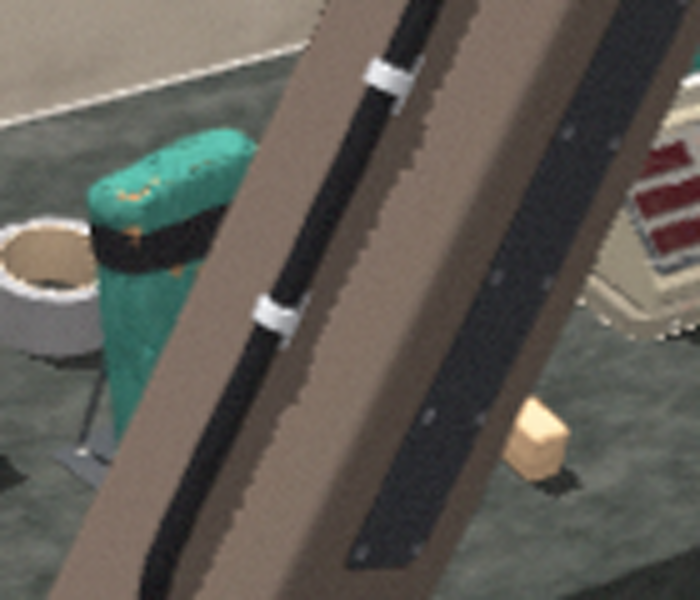

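```bash
python3 - <<'E'
from h import *
t=cal("top");o=(370,190)
for nm,p,z in (("rear",(204,547),.04),("front",(191,254),.04),("rod0",(187,245),.032),("rodend",(175,44),.032)):
    print(nm,onz(t,uc(p,o,6.6),z))
s=cal("scene");print(onz(s,uc((523,403),(300,160),5),.04)) 
print(telemetry.sense()["time_s"])
E
```

```text
rear [ 0.3925888  -0.35574667  0.04      ]
front [ 0.53154392 -0.35511367  0.04      ]
rod0 [ 0.53675267 -0.35549602  0.032     ]
rodend [ 0.63535446 -0.35368243  0.032     ]
[ 0.42269085 -0.36007166  0.04      ]
0.3
```

```bash
cat >> h.py <<'E'
from scipy.spatial.transform import Rotation as Ro
def Rt(yaw,tilt):
    # tool down, x along yaw; tilt>0: fingers point back toward -x
    c,s=np.cos(yaw),np.sin(yaw)
    R=np.array([[c,s,0],[s,-c,0],[0,0,-1.]])
    return R@Ro.from_rotvec([0,-tilt,0]).as_matrix()
def go(pos,yaw,tilt):
    st=telemetry.sense(); R=st["eef_rot"]
    print("d_cm",(R.T@(np.array(pos)-st["ee_pos"])*100).round(2),"ang",Ro.from_matrix(R.T@Rt(yaw,tilt)).as_rotvec().round(3),"t",st["time_s"])
def state():
    st=telemetry.sense(); R=st["eef_rot"]
    print("t",st["time_s"],"p",st["ee_pos"].round(4),"x",R[:,0].round(3),"z",R[:,2].round(3),"f",st["ft_force"].round(2),"m",st["moment"].round(3),"o",round(st["opening"],3),"q",st["qpos"].round(2))
E
python3 -c "
from h import *
go((.494,-.355,.15),.008,.35)"
```

```text
d_cm [ 33.99 -12.04   9.82] ang [ 0.06  -0.346  0.343] t 0.3
```

>>> {"name": "step_arm", "arguments": {
  "delta_pos": [
    [34,-12,9.8],
    [34,-12,9.8],
    [34,-12,9.8],
    [34,-12,9.8],
    [34,-12,9.8]
  ],
  "angular": [
    [0.06,-0.346,0.343],
    [0.06,-0.346,0.343],
    [0.06,-0.346,0.343],
    [0.06,-0.346,0.343],
    [0.06,-0.346,0.343]
  ],
  "hand": [1,1,1,1,1]
}}

```text
time_s: 0.8
ee_pos: [0.3855, -0.4463, 0.1882]
eef_rot: [[0.938, 0.007, -0.345], [0.006, -1.0, -0.004], [-0.345, 0.001, -0.938]]
ft_force: [0.5, 0.2, 0.0]
opening: 1.002
```

```bash
python3 -c "
from h import *
state();go((.494,-.355,.15),.008,.35)"
```

```text
t 0.8 p [ 0.3855 -0.4463  0.1882] x [ 0.938  0.006 -0.345] z [-0.345 -0.004 -0.938] f [0.51 0.24 0.03] m [-0.01  -0.208  0.01 ] o 1.002 q [-0.86  0.6   1.58 -0.29  1.21  0.84]
d_cm [11.55 -9.07 -0.2 ] ang [ 0.001  0.003 -0.002] t 0.8
```

>>> {"name": "step_arm", "arguments": {
  "delta_pos": [
    [11.6,-9.1,-0.2],
    [11.6,-9.1,-0.2],
    [11.6,-9.1,-0.2],
    [11.6,-9.1,-0.2],
    [11.6,-9.1,-0.2]
  ],
  "angular": [
    [0,0,0],
    [0,0,0],
    [0,0,0],
    [0,0,0],
    [0,0,0]
  ],
  "hand": [1,1,1,1,1]
}}

```text
time_s: 1.3
ee_pos: [0.4951, -0.3538, 0.1493]
eef_rot: [[0.938, 0.009, -0.346], [0.008, -1.0, -0.004], [-0.346, 0.001, -0.938]]
ft_force: [-1.1, -0.3, 0.3]
opening: 1.002
```

```bash
python3 -c "
from h import *
state();go((.496,-.355,.026),.008,.35)
c=imaging.capture('top');cv2.imwrite('pics/t1.png',cv2.resize(c['frame'][180:300,340:480],None,fx=5,fy=5,interpolation=cv2.INTER_CUBIC))"
```

```text
t 1.3 p [ 0.4951 -0.3538  0.1493] x [ 0.938  0.008 -0.346] z [-0.346 -0.004 -0.938] f [-1.08 -0.34  0.33] m [-0.002 -0.118  0.023] o 1.002 q [-0.65  0.68  1.53 -0.23  1.22  1.03]
d_cm [ 4.36  0.11 11.54] ang [0.001 0.004 0.   ] t 1.3
```

View pics/t1.png

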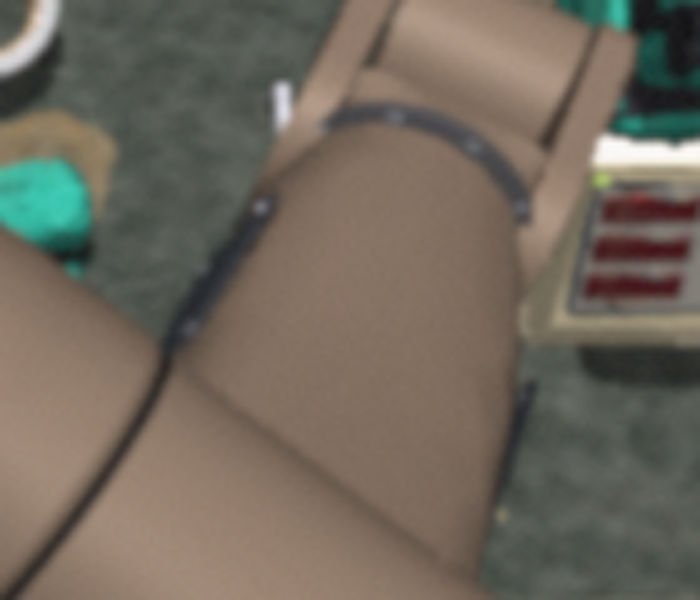

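```bash
python3 -c "
from h import *
c=imaging.capture('scene');cv2.imwrite('pics/s1.png',cv2.resize(c['frame'][60:300,280:560],None,fx=2.5,fy=2.5,interpolation=cv2.INTER_CUBIC))"
```

```text
(no output)
```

View pics/s1.png

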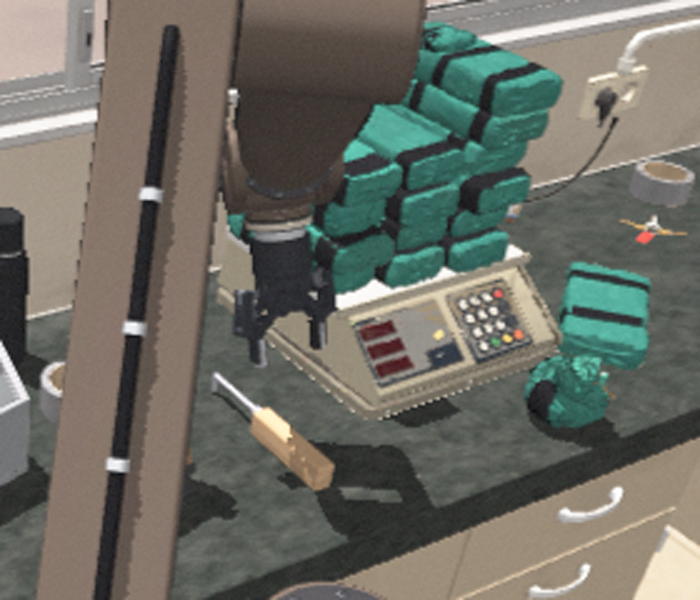

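```bash
python3 -c "
import cv2
a=cv2.imread('pics/top0.png')
cv2.imwrite('pics/c6.png',cv2.resize(a[95:255,425:560],None,fx=3.7,fy=3.7,interpolation=cv2.INTER_CUBIC))"
```

```text
(no output)
```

View pics/c6.png

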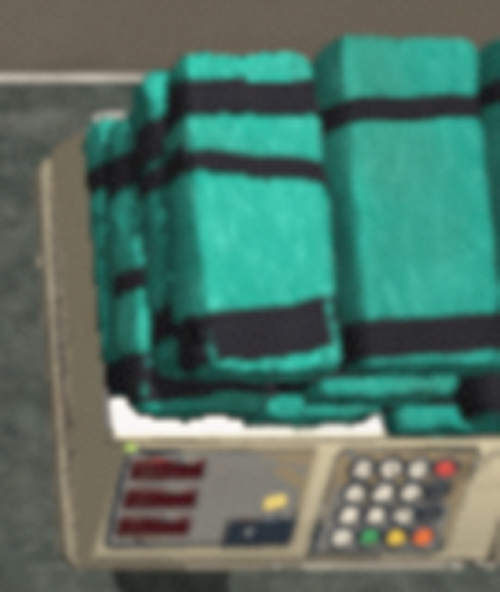

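>>> {"name": "step_arm", "arguments": {
  "delta_pos": [
    [2.2,0.1,5.5],
    [2.9,0.1,7.5],
    [2.9,0.1,7.5],
    [2.9,0.1,7.5]
  ],
  "angular": [
    [0,0,0],
    [0,0,0],
    [0,0,0],
    [0,0,0]
  ],
  "hand": [1,1,1,1]
}}

```text
time_s: 1.8
ee_pos: [0.4949, -0.3574, 0.0706]
eef_rot: [[0.938, 0.005, -0.345], [0.004, -1.0, -0.003], [-0.345, 0.002, -0.938]]
ft_force: [0.5, 1.1, 0.5]
opening: 1.001
```

```bash
python3 -c "
from h import *
state();go((.496,-.355,.025),.008,.35)
c=imaging.capture('scene');cv2.imwrite('pics/s2.png',cv2.resize(c['frame'][60:300,280:560],None,fx=2.5,fy=2.5,interpolation=cv2.INTER_CUBIC))"
```

```text
t 1.8 p [ 0.4949 -0.3574  0.0706] x [ 0.938  0.004 -0.345] z [-0.345 -0.003 -0.938] f [0.47 1.07 0.47] m [-0.021 -0.146  0.043] o 1.001 q [-0.65  0.78  1.57 -0.24  1.09  1.06]
d_cm [ 1.68 -0.25  4.24] ang [ 0.     0.003 -0.004] t 1.8
```

View pics/s2.png

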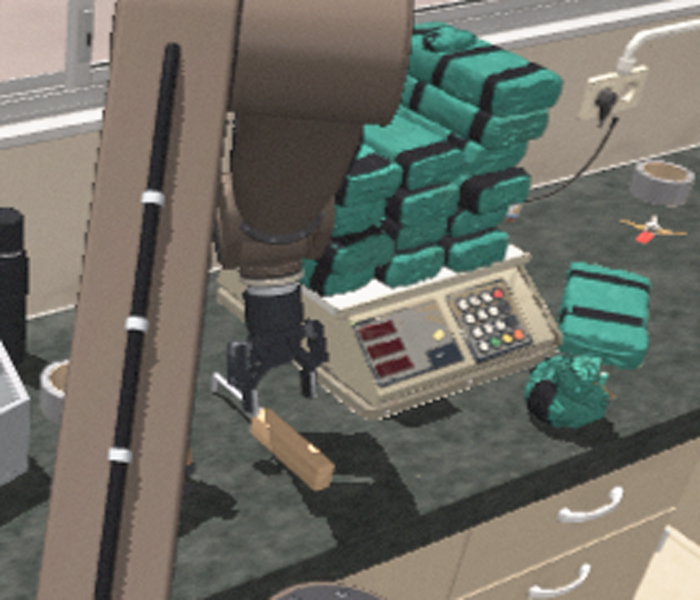

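>>> {"name": "step_arm", "arguments": {
  "delta_pos": [
    [0.8,-0.2,2.2],
    [1.6,-0.2,4.0],
    [1.6,-0.2,4.0],
    [1.6,-0.2,4.0]
  ],
  "angular": [
    [0,0,0],
    [0,0,0],
    [0,0,0],
    [0,0,0]
  ],
  "hand": [1,1,1,1]
}}

```text
time_s: 2.25
ee_pos: [0.4968, -0.3558, 0.0288]
eef_rot: [[0.939, 0.005, -0.344], [0.004, -1.0, -0.004], [-0.344, 0.003, -0.939]]
ft_force: [0.2, 0.3, 0.8]
opening: 0.995
```

>>> {"name": "step_arm", "arguments": {
  "delta_pos": [
    [0,0,0],
    [0,0,0],
    [0,0,0],
    [0,0,0],
    [0,0,0]
  ],
  "angular": [
    [0,0,0],
    [0,0,0],
    [0,0,0],
    [0,0,0],
    [0,0,0]
  ],
  "hand": [0.6,0.4,0.2,0,0]
}}

```text
time_s: 2.75
ee_pos: [0.497, -0.356, 0.0294]
eef_rot: [[0.939, 0.005, -0.343], [0.003, -1.0, -0.005], [-0.343, 0.004, -0.939]]
ft_force: [-0.3, -0.2, 4.0]
opening: 0.318
```

>>> {"name": "step_arm", "arguments": {
  "delta_pos": [
    [0,0,0],
    [0,0,0],
    [0,0,0],
    [0,0,0],
    [0,0,0]
  ],
  "angular": [
    [0,0,0],
    [0,0,0],
    [0,0,0],
    [0,0,0],
    [0,0,0]
  ],
  "hand": [0,0,0,0,0]
}}

```text
time_s: 3.25
ee_pos: [0.497, -0.356, 0.0294]
eef_rot: [[0.939, 0.005, -0.343], [0.003, -1.0, -0.005], [-0.343, 0.004, -0.939]]
ft_force: [0.1, 0.7, 0.4]
opening: 0.317
```

```bash
python3 -c "
from h import *
state();go((.48,-.355,.25),.008,.35)
c=imaging.capture('scene');cv2.imwrite('pics/s3.png',cv2.resize(c['frame'][60:300,280:560],None,fx=2.5,fy=2.5,interpolation=cv2.INTER_CUBIC))"
```

```text
t 3.25 p [ 0.497  -0.356   0.0294] x [ 0.939  0.003 -0.343] z [-0.343 -0.005 -0.939] f [0.15 0.66 0.38] m [ 0.002 -0.159  0.032] o 0.317 q [-0.65  0.84  1.58 -0.25  1.02  1.08]
d_cm [ -9.17  -0.03 -20.14] ang [ 0.002  0.001 -0.004] t 3.25
```

View pics/s3.png

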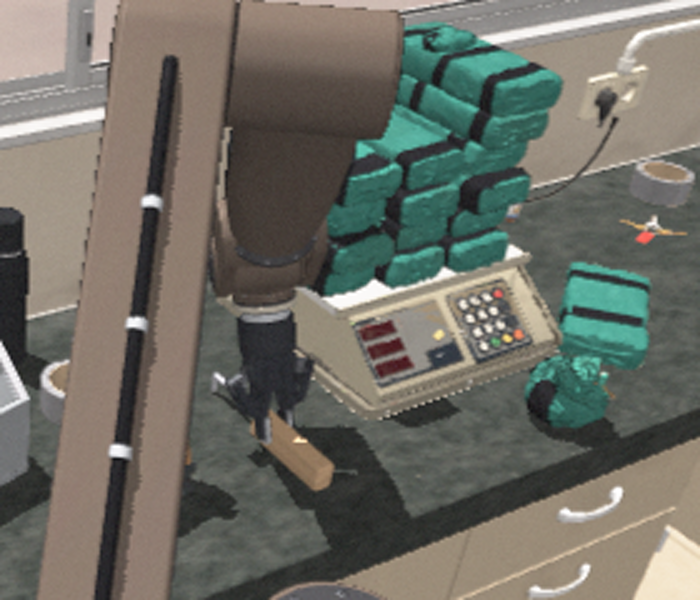

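Gripped (opening 0.317 ≈ 28 mm; grip at about (280,430) in the crop). Lift.

>>> {"name": "step_arm", "arguments": {
  "delta_pos": [
    [-1.5,0,-3.5],
    [-3.3,0,-7.5],
    [-5.2,0,-12],
    [-7.2,0,-16],
    [-9.2,0,-20.1]
  ],
  "angular": [
    [0,0,0],
    [0,0,0],
    [0,0,0],
    [0,0,0],
    [0,0,0]
  ],
  "hand": [0,0,0,0,0]
}}

```text
time_s: 3.8
ee_pos: [0.4792, -0.355, 0.2512]
eef_rot: [[0.939, 0.005, -0.344], [0.004, -1.0, -0.004], [-0.344, 0.003, -0.939]]
ft_force: [1.7, -0.2, -2.5]
opening: 0.314
```

```bash
python3 -c "
from h import *
state();go((.48,-.355,.40),.008,0)
c=imaging.capture('scene');cv2.imwrite('pics/s4.png',cv2.resize(c['frame'][60:300,280:560],None,fx=2.5,fy=2.5,interpolation=cv2.INTER_CUBIC))"
```

```text
t 3.8 p [ 0.4792 -0.355   0.2512] x [ 0.939  0.004 -0.344] z [-0.344 -0.004 -0.939] f [ 1.68 -0.23 -2.5 ] m [-0.052 -0.445  0.038] o 0.314 q [-0.66  0.56  1.47 -0.22  1.4   0.97]
d_cm [ -5.04   0.05 -14.01] ang [ 0.002  0.351 -0.004] t 3.8
```

View pics/s4.png

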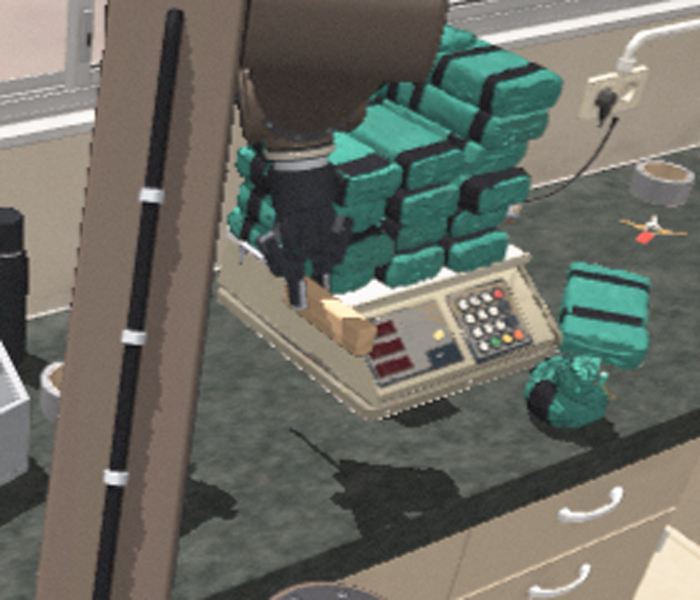

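>>> {"name": "step_arm", "arguments": {
  "delta_pos": [
    [-5,0,-14],
    [-5,0,-14],
    [-5,0,-14],
    [-5,0,-14],
    [-5,0,-14]
  ],
  "angular": [
    [0,0.1,0],
    [0,0.2,0],
    [0,0.3,0],
    [0,0.351,0],
    [0,0.351,0]
  ],
  "hand": [0,0,0,0,0]
}}

```text
time_s: 4.35
ee_pos: [0.4794, -0.3549, 0.4093]
eef_rot: [[1.0, 0.004, 0.01], [0.004, -1.0, -0.012], [0.01, 0.012, -1.0]]
ft_force: [0.2, 0.0, -3.3]
opening: 0.314
```

```bash
python3 -c "
from h import *
state();go((.48,.08,.42),.257,0)"
```

```text
t 4.35 p [ 0.4794 -0.3549  0.4093] x [1.    0.004 0.01 ] z [ 0.01  -0.012 -1.   ] f [ 0.18  0.02 -3.34] m [-0.034 -0.084 -0.032] o 0.314 q [-0.75  0.33  1.39 -0.    1.4   0.82]
d_cm [  0.24 -43.47  -1.57] ang [ 0.013 -0.009 -0.253] t 4.35
```

>>> {"name": "step_arm", "arguments": {
  "delta_pos": [
    [0,-3,-0.5],
    [0,-7,-1],
    [0,-11,-1.5],
    [0,-15,-1.6],
    [0,-19,-1.6]
  ],
  "angular": [
    [0,0,-0.02],
    [0,0,-0.04],
    [0,0,-0.07],
    [0,0,-0.09],
    [0,0,-0.11]
  ],
  "hand": [0,0,0,0,0]
}}

```text
time_s: 4.85
ee_pos: [0.4782, -0.1631, 0.421]
eef_rot: [[0.993, 0.114, 0.006], [0.114, -0.993, -0.011], [0.004, 0.011, -1.0]]
ft_force: [0.6, 0.3, -1.1]
opening: 0.319
```

```bash
python3 -c "
from h import *
state();go((.48,.08,.42),.257,0)"
```

```text
t 4.85 p [ 0.4782 -0.1631  0.421 ] x [0.993 0.114 0.004] z [ 0.006 -0.011 -1.   ] f [ 0.6   0.35 -1.14] m [ 0.051 -0.114 -0.034] o 0.319 q [-0.46  0.17  1.57 -0.01  1.38  1.  ]
d_cm [  2.95 -24.13  -0.15] ang [ 0.011 -0.003 -0.142] t 4.85
```

>>> {"name": "step_arm", "arguments": {
  "delta_pos": [
    [0.6,-5,0],
    [1.2,-10,0],
    [1.8,-15,0],
    [2.4,-20,0],
    [2.9,-24.1,0]
  ],
  "angular": [
    [0.01,0,-0.03],
    [0.01,0,-0.06],
    [0.01,0,-0.09],
    [0.01,0,-0.12],
    [0.01,0,-0.142]
  ],
  "hand": [0,0,0,0,0]
}}

```text
time_s: 5.35
ee_pos: [0.4789, 0.0819, 0.4165]
eef_rot: [[0.967, 0.255, -0.001], [0.255, -0.967, -0.002], [-0.001, 0.002, -1.0]]
ft_force: [0.6, -0.3, -1.3]
opening: 0.316
```

```bash
python3 -c "
from h import *
state();go((.5345,.0927,.325),.257,0)
for n in ('scene','top'):
  c=imaging.capture(n);cv2.imwrite('pics/%s5.png'%n,c['frame'])"
```

```text
t 5.35 p [0.4789 0.0819 0.4165] x [ 0.967  0.255 -0.001] z [-0.001 -0.002 -1.   ] f [ 0.6  -0.35 -1.34] m [ 0.008 -0.076  0.002] o 0.316 q [ 0.03  0.15  1.62 -0.    1.38  1.35]
d_cm [5.66 0.36 9.14] ang [0.002 0.001 0.001] t 5.35
```

View pics/scene5.png

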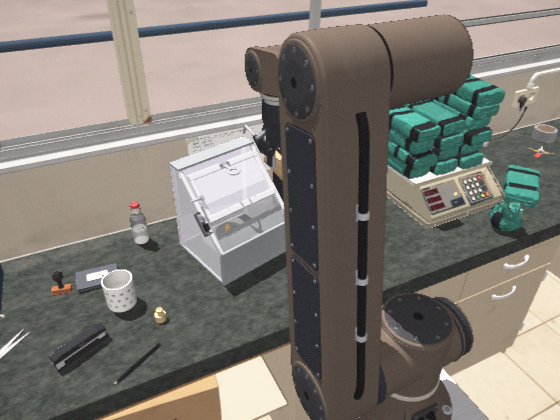

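View pics/top5.png

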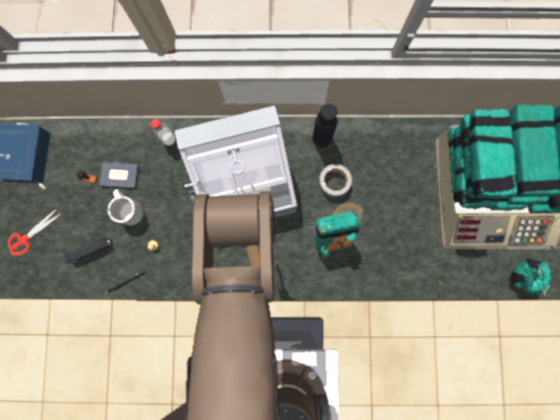

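>>> {"name": "step_arm", "arguments": {
  "delta_pos": [
    [1.2,0.1,2],
    [2.6,0.2,4],
    [4,0.3,6.5],
    [5.7,0.4,9.1],
    [5.7,0.4,9.1]
  ],
  "angular": [
    [0,0,0],
    [0,0,0],
    [0,0,0],
    [0,0,0],
    [0,0,0]
  ],
  "hand": [0,0,0,0,0]
}}

```text
time_s: 5.95
ee_pos: [0.5348, 0.0944, 0.32]
eef_rot: [[0.966, 0.259, -0.011], [0.259, -0.966, -0.003], [-0.011, -0.0, -1.0]]
ft_force: [-0.8, 0.0, -1.8]
opening: 0.32
```

```bash
cat >> h.py <<'E'
def tip():
    st=telemetry.sense(); return st["ee_pos"]+st["eef_rot"]@np.array([.136,0,-.0205])
def pics(k):
    for n,(x,y,w,h) in (("scene",(180,130,140,110)),("top",(180,120,140,110))):
        c=imaging.capture(n); a=c['frame'][y:y+h,x:x+w]
        cv2.imwrite(f'pics/{n}{k}.png',cv2.resize(a,None,fx=5,fy=5,interpolation=cv2.INTER_CUBIC))
    print("tip est",tip(),"proj crop",[((proj(cal(n),tip())[0]-o+.5)*5-.5).round(1) for n,o in (("scene",(180,130)),("top",(180,120)))])
E
python3 -c "
from h import *
state();pics(6)"
```

```text
t 5.95 p [0.5348 0.0944 0.32  ] x [ 0.966  0.259 -0.011] z [-0.011 -0.003 -1.   ] f [-0.83  0.   -1.81] m [ 0.034 -0.098 -0.061] o 0.32 q [ 0.05  0.31  1.66 -0.    1.19  1.36]
tip est [0.66602723 0.12972104 0.34359555] proj crop [array([259.4, 127.1]), array([273.6, 210.3])]
```

View pics/scene6.png

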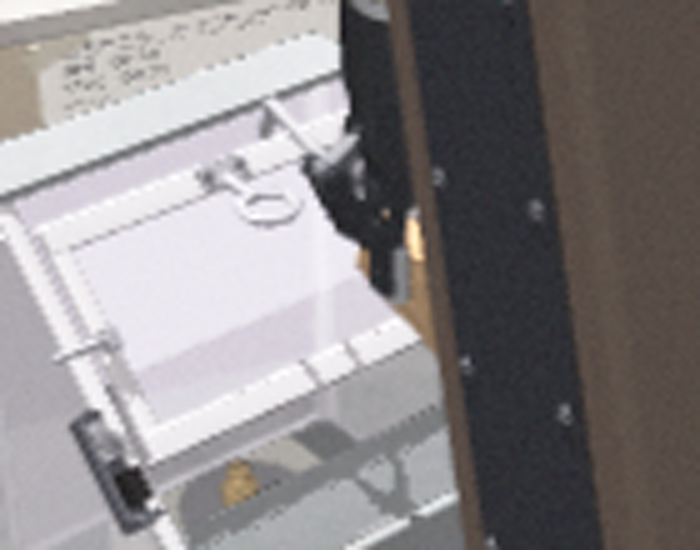

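View pics/top6.png

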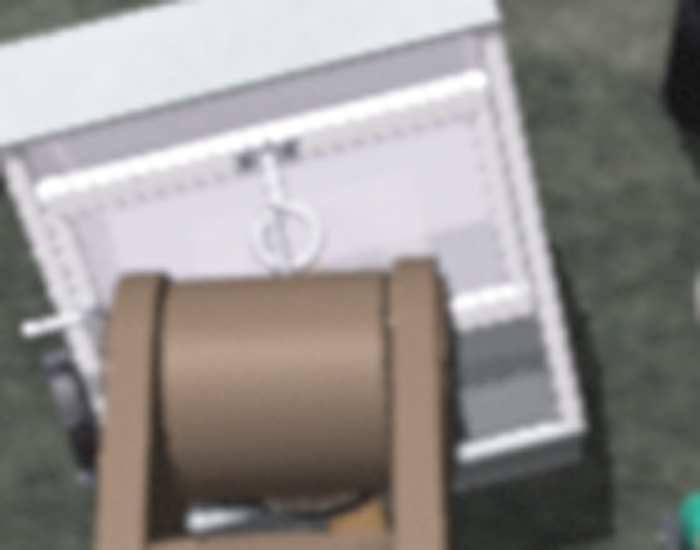

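```bash
cat > z.py <<'E'
import cv2,sys
k=sys.argv[1]
a=cv2.imread(f'pics/scene{k}.png');b=cv2.imread(f'pics/top{k}.png')
x,y=map(int,sys.argv[2:4]);u,v=map(int,sys.argv[4:6])
import numpy as np
g=lambda i,x,y:cv2.resize(i[y:y+200,x:x+160],None,fx=2.4,fy=2.4,interpolation=cv2.INTER_CUBIC)
cv2.imwrite(f'pics/z{k}.png',np.hstack([g(a,x,y),g(b,u,v)]))
E
python3 z.py 6 200 60 200 130
```

```text
(no output)
```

View pics/z6.png

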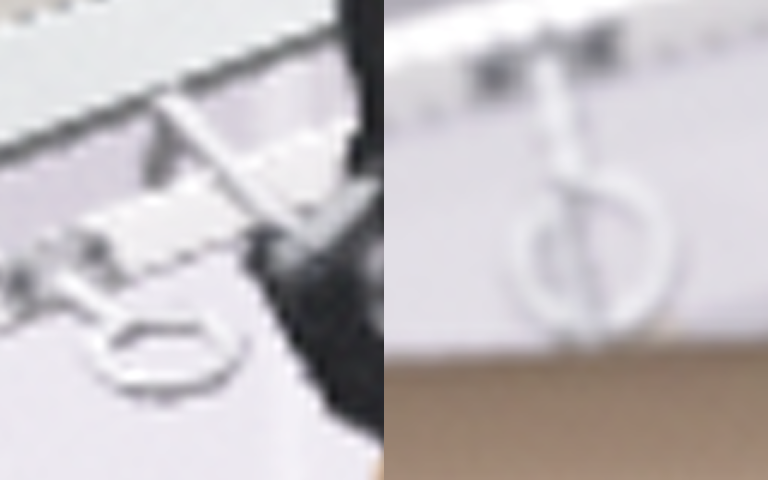

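```bash
cat >> h.py <<'E'
def polepts(P,pitch=.35,dy=0.):
    # pole coords -> world; pole rotated in tool about y; P list; grasp offset pole origin->tcp
    st=telemetry.sense()
    P=np.atleast_2d(P)-np.array([.015,dy,.0294])
    T=np.c_[P[:,0],-P[:,1],-P[:,2]]  # untilted tool coords
    c,s=np.cos(pitch),np.sin(pitch)
    T=np.c_[c*T[:,0]+s*T[:,2],T[:,1],-s*T[:,0]+c*T[:,2]]
    return st["ee_pos"]+T@st["eef_rot"].T
def pc(n,P,o): return ((proj(cal(n),P)-o+.5)*5-.5).round(1)
E
python3 -c "
from h import *
for p in (.3,.35,.4):
  Q=polepts([[.15,0,.002],[.154,0,.034],[.12,0,.034]],p); print(p,Q[0].round(4));print(pc('scene',Q,(180,130)).tolist(),pc('top',Q,(180,120)).tolist())
R=np.array([.665,.1273,.2937]);print(pc('scene',R,(180,130)),pc('top',R,(180,120)))
"
```

```text
0.3 [0.667  0.1301 0.3391]
[[258.7, 135.5], [262.3, 89.8], [298.0, 126.7]] [[274.7, 211.8], [269.4, 205.6], [287.8, 273.0]]
0.35 [0.6662 0.13   0.3466]
[[259.0, 124.5], [264.3, 80.0], [299.7, 119.3]] [[273.2, 209.6], [268.6, 206.5], [287.3, 274.1]]
0.4 [0.665  0.1296 0.3534]
[[259.7, 114.8], [266.8, 71.6], [301.8, 113.1]] [[272.0, 208.3], [268.3, 208.4], [287.2, 275.9]]
[[267.7 204.3]] [[290.6 238.1]]
```

>>> {"name": "step_arm", "arguments": {
  "delta_pos": [
    [0,0,1],
    [0,0,2],
    [0,0,3],
    [0,0,3.5],
    [0,0,3.5]
  ],
  "angular": [
    [0,0,0],
    [0,0,0],
    [0,0,0],
    [0,0,0],
    [0,0,0]
  ],
  "hand": [0,0,0,0,0]
}}

```text
time_s: 6.75
ee_pos: [0.5344, 0.0945, 0.2902]
eef_rot: [[0.966, 0.259, -0.002], [0.259, -0.966, -0.001], [-0.002, 0.001, -1.0]]
ft_force: [-0.3, 0.3, -2.1]
opening: 0.311
```

```bash
python3 -c "
from h import *
state();pics(7)"; python3 z.py 7 200 100 200 130
```

```text
t 6.75 p [0.5344 0.0945 0.2902] x [ 0.966  0.259 -0.002] z [-0.002 -0.001 -1.   ] f [-0.33  0.25 -2.12] m [ 0.041 -0.062 -0.024] o 0.311 q [ 0.05  0.33  1.7  -0.    1.11  1.36]
tip est [0.66608579 0.12988114 0.31161933] proj crop [array([261.6, 177.4]), array([281.6, 227.1])]
```

View pics/z7.png

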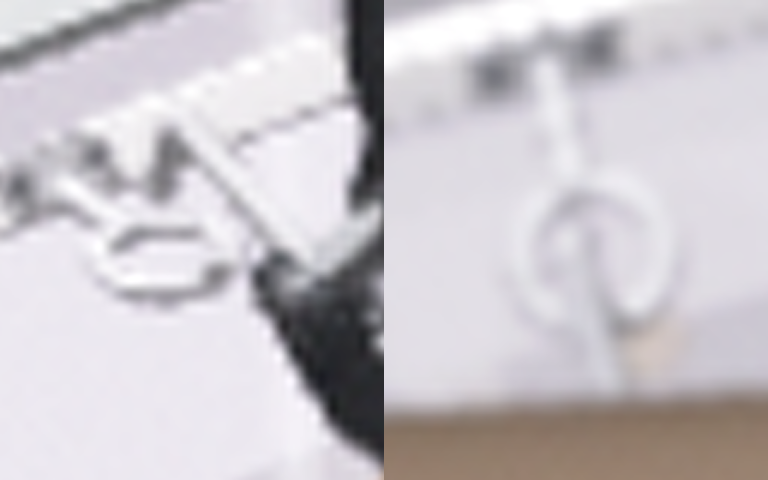

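```bash
python3 -c "
from h import *
R=np.array([.665,.1273,.2937])
def f(v,pr=0):
  Q=polepts([[.15,0,.0],[.154,0,.034]],v[3])+v[:3]
  st=(pc('scene',Q,(180,130))-pc('scene',R,(180,130)));tt=(pc('top',Q,(180,120))-pc('top',R,(180,120)))
  if pr: print(Q[0]-R,st,tt)
  return np.r_[st[0]-ob[0],st[1]-ob[1],tt[1]-ob[2],v[:3]*200,(v[3]-.3)*20]
z=lambda p,c,o:(np.array(p)/2.4+o)
ringS=z((165,262),0,(200,100)); 
ringT=z((595-384,258),0,(200,130))
ob=[z((158,198),0,(200,100))-ringS, z((170,100),0,(200,100))-ringS, z((569-384,225),0,(200,130))-ringT]
print(ob)
import functools
r=least_squares(f,[0,0,0,.3],diff_step=1e-2,x_scale=[.01,.01,.01,.1]);print(r.x,r.fun);f(r.x,1)
"
```

```text
[array([ -2.91666667, -26.66666667]), array([  2.08333333, -67.5       ]), array([-10.83333333, -13.75      ])]
[ 0.00000000e+00  8.58110876e-37 -8.34600989e-37  3.50618660e-01] [-3.98333333e+00  1.56666667e+00 -3.08333333e+00 -2.90000000e+00
 -2.46666667e+00  2.50000000e-01  0.00000000e+00  1.71622175e-34
 -1.66920198e-34  1.01237320e+00]
[0.00190243 0.00284211 0.01659295] [[ -6.9 -25.1]
 [ -1.  -70.4]] [[ -9.1 -11.5]
 [-13.3 -13.5]]
```

>>> {"name": "step_arm", "arguments": {
  "delta_pos": [
    [0,0,0.8],
    [0,0,1.6],
    [0,0,2.4],
    [0,0,2.8],
    [0,0,2.8]
  ],
  "angular": [
    [0,0,0],
    [0,0,0],
    [0,0,0],
    [0,0,0],
    [0,0,0]
  ],
  "hand": [0,0,0,0,0]
}}

```text
time_s: 7.55
ee_pos: [0.5345, 0.0945, 0.2627]
eef_rot: [[0.966, 0.259, -0.001], [0.259, -0.966, -0.001], [-0.001, 0.001, -1.0]]
ft_force: [0.1, 0.2, -2.6]
opening: 0.316
```

```bash
python3 -c "
from h import *
state();pics(8)"; python3 z.py 8 200 100 200 130
```

```text
t 7.55 p [0.5345 0.0945 0.2627] x [ 0.966  0.259 -0.001] z [-0.001 -0.001 -1.   ] f [ 0.08  0.17 -2.62] m [-0.019 -0.101 -0.032] o 0.316 q [ 0.05  0.36  1.74 -0.    1.04  1.36]
tip est [0.66617361 0.12981923 0.28401804] proj crop [array([263.5, 218.2]), array([287.9, 240.2])]
```

View pics/z8.png

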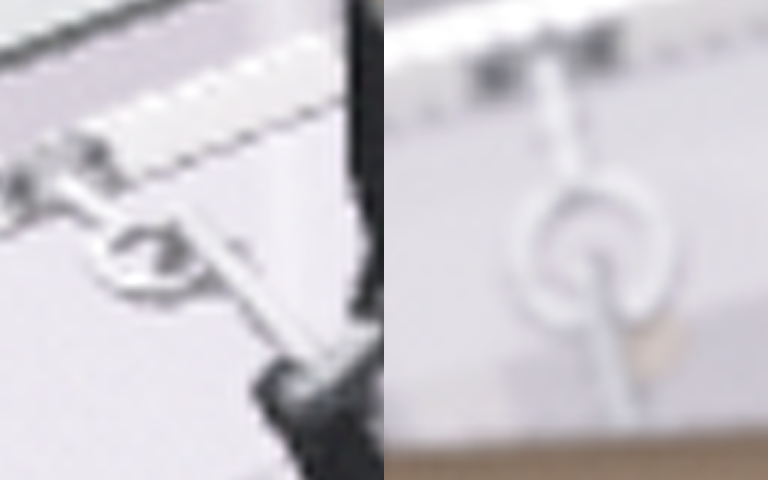

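>>> {"name": "step_arm", "arguments": {
  "delta_pos": [
    [0,0,0.2],
    [0,0,0.4],
    [0,0,0.5],
    [0,0,0.5]
  ],
  "angular": [
    [0,0,0],
    [0,0,0],
    [0,0,0],
    [0,0,0]
  ],
  "hand": [0,0,0,0]
}}

```text
time_s: 8.15
ee_pos: [0.5348, 0.0945, 0.2586]
eef_rot: [[0.966, 0.259, 0.001], [0.259, -0.966, -0.001], [0.0, 0.001, -1.0]]
ft_force: [-0.5, 0.0, -2.5]
opening: 0.317
```

```bash
python3 -c "
from h import *
state();pics(9)"; python3 z.py 9 200 100 200 130
```

```text
t 8.15 p [0.5348 0.0945 0.2586] x [0.966 0.259 0.   ] z [ 0.001 -0.001 -1.   ] f [-0.49  0.01 -2.51] m [ 0.063 -0.081 -0.026] o 0.317 q [ 0.05  0.36  1.75 -0.    1.03  1.36]
tip est [0.6662246  0.12984829 0.27936799] proj crop [array([263.8, 225.3]), array([289. , 242.5])]
```

View pics/z9.png

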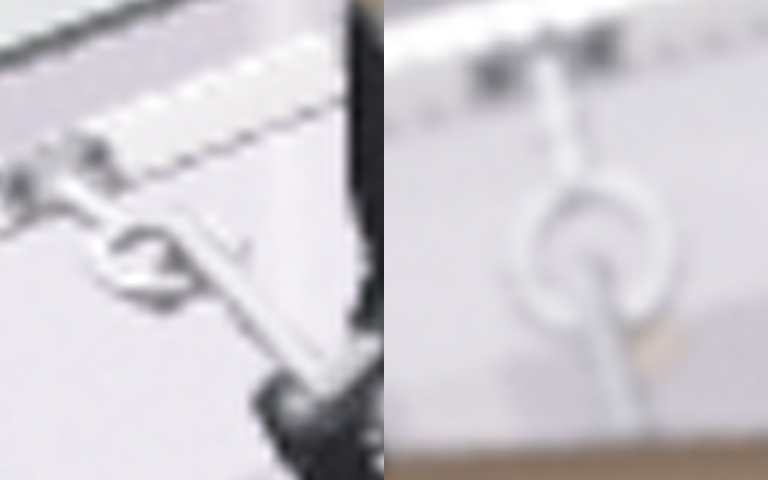

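>>> {"name": "step_arm", "arguments": {
  "delta_pos": [
    [-0.15,0,0.05],
    [-0.3,0,0.1],
    [-0.45,0,0.15],
    [-0.6,0,0.2],
    [-0.6,0,0.2]
  ],
  "angular": [
    [0,0,0],
    [0,0,0],
    [0,0,0],
    [0,0,0],
    [0,0,0]
  ],
  "hand": [0,0,0,0,0]
}}

```text
time_s: 8.85
ee_pos: [0.5292, 0.0929, 0.2569]
eef_rot: [[0.966, 0.259, 0.002], [0.259, -0.966, -0.001], [0.001, 0.001, -1.0]]
ft_force: [2.1, 0.3, -0.8]
opening: 0.315
```

```bash
cat >> h.py <<'E'
P0=np.array([.5348,.0945,.2586]); F0=np.array([-.2,.1,-2.5])
def ps():
    st=telemetry.sense(); x=np.array([.967,.254,0]); d=st["ee_pos"]-P0; f=st["ft_force"]-F0
    ff,fu=f@x,f[2]
    print("t %.2f back %.1f down %.1f mm lat %.1f| fwd %.1f up %.1f lat %.1f slope %.1f tot %.1f"%(st["time_s"],-d@x*1e3,-d[2]*1e3,d@[-.254,.967,0]*1e3,ff,fu,f@[-.254,.967,0],(ff+fu)*.707,np.linalg.norm(f)),"m",st["moment"].round(2), "zx",st["eef_rot"][:,2].round(3))
E
python3 -c "
from h import *
ps()"
```

```text
t 8.85 back 5.8 down 1.7 mm lat -0.1| fwd 2.3 up 1.7 lat -0.4 slope 2.9 tot 2.9 m [ 0.03 -0.45 -0.08] zx [ 0.002 -0.001 -1.   ]
```

>>> {"name": "step_arm", "arguments": {
  "delta_pos": [
    [-0.2,0,0.2],
    [-0.4,0,0.4],
    [-0.6,0,0.6],
    [-0.8,0,0.8],
    [-1.0,0,1.0]
  ],
  "angular": [
    [0,0,0],
    [0,0,0],
    [0,0,0],
    [0,0,0],
    [0,0,0]
  ],
  "hand": [0,0,0,0,0]
}}

```text
time_s: 9.35
ee_pos: [0.5194, 0.0903, 0.2468]
eef_rot: [[0.966, 0.259, 0.002], [0.259, -0.966, -0.001], [0.001, 0.002, -1.0]]
ft_force: [3.3, 1.1, 0.6]
opening: 0.316
```

```bash
python3 -c "
from h import *
ps();pics(10)"; python3 z.py 10 200 100 200 130
```

```text
t 9.35 back 15.9 down 11.8 mm lat -0.2| fwd 3.7 up 3.1 lat 0.1 slope 4.8 tot 4.8 m [ 0.16 -0.63 -0.01] zx [ 0.002 -0.001 -1.   ]
tip est [0.65044856 0.1255189  0.2671669 ] proj crop [array([281.5, 254. ]), array([299. , 276.5])]
```

View pics/scene10.png

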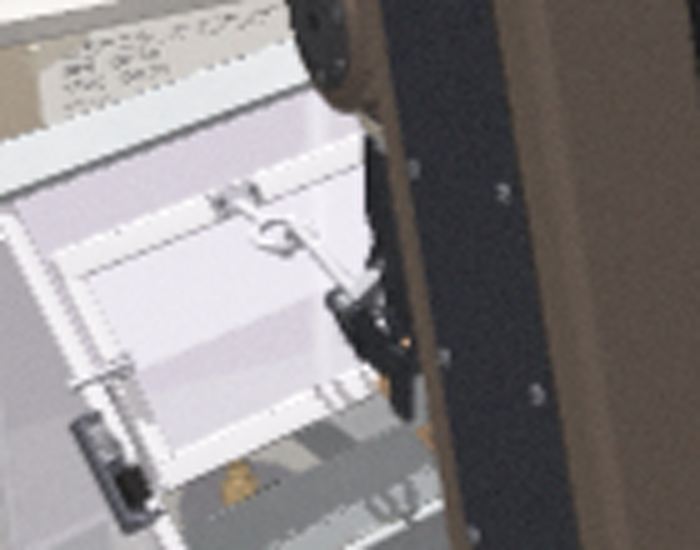

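>>> {"name": "step_arm", "arguments": {
  "delta_pos": [
    [-0.3,0,0.3],
    [-0.6,0,0.6],
    [-0.9,0,0.9],
    [-1.2,0,1.2],
    [-1.5,0,1.5]
  ],
  "angular": [
    [0,0,0],
    [0,0,0],
    [0,0,0],
    [0,0,0],
    [0,0,0]
  ],
  "hand": [0,0,0,0,0]
}}

```text
time_s: 10.05
ee_pos: [0.5046, 0.0863, 0.2315]
eef_rot: [[0.966, 0.259, 0.001], [0.259, -0.966, -0.001], [0.001, 0.001, -1.0]]
ft_force: [4.0, 0.6, -0.7]
opening: 0.311
```

```bash
python3 -c "
from h import *
ps();pics(11)"
```

```text
t 10.05 back 31.3 down 27.1 mm lat -0.2| fwd 4.2 up 1.8 lat -0.6 slope 4.3 tot 4.6 m [ 0.27 -0.74  0.02] zx [ 0.001 -0.001 -1.   ]
tip est [0.63548512 0.12156233 0.25170464] proj crop [array([298.3, 286.9]), array([308.9, 309.5])]
```

View pics/scene11.png

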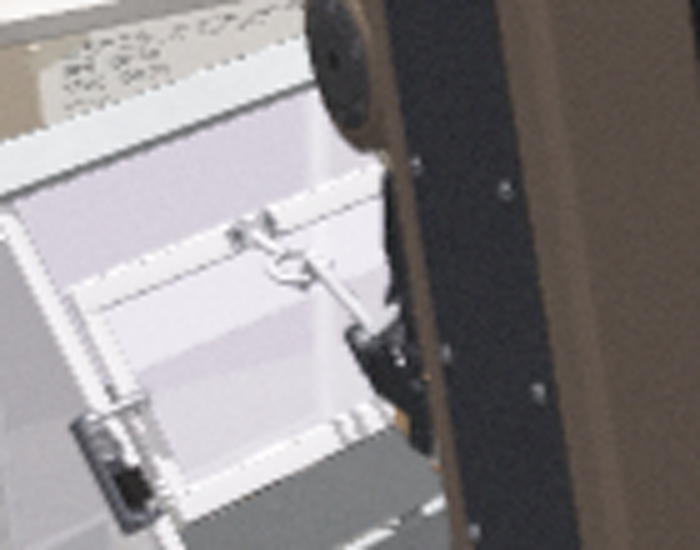

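>>> {"name": "step_arm", "arguments": {
  "delta_pos": [
    [-0.2,0,0.2],
    [-0.4,0,0.4],
    [-0.6,0,0.6],
    [-0.8,0,0.8],
    [-0.8,0,0.8]
  ],
  "angular": [
    [0,0,0],
    [0,0,0],
    [0,0,0],
    [0,0,0],
    [0,0,0]
  ],
  "hand": [0,0,0,0,0]
}}

```text
time_s: 10.75
ee_pos: [0.4969, 0.0842, 0.2236]
eef_rot: [[0.966, 0.259, 0.001], [0.259, -0.966, -0.001], [0.0, 0.001, -1.0]]
ft_force: [4.9, 2.3, -1.2]
opening: 0.319
```

```bash
python3 -c "
from h import *
ps()"
```

```text
t 10.75 back 39.3 down 35.0 mm lat -0.3| fwd 5.5 up 1.3 lat 0.9 slope 4.9 tot 5.8 m [ 0.27 -0.84  0.09] zx [ 0.001 -0.001 -1.   ]
```

>>> {"name": "step_arm", "arguments": {
  "delta_pos": [
    [-0.05,0,0.08],
    [-0.1,0,0.15],
    [-0.15,0,0.2],
    [-0.2,0,0.25]
  ],
  "angular": [
    [0,0,0],
    [0,0,0],
    [0,0,0],
    [0,0,0]
  ],
  "hand": [0,0,0,0]
}}

```text
time_s: 11.15
ee_pos: [0.4957, 0.0839, 0.2215]
eef_rot: [[0.966, 0.259, 0.003], [0.259, -0.966, -0.001], [0.003, 0.002, -1.0]]
ft_force: [5.7, 2.7, 1.1]
opening: 0.314
```

```bash
python3 -c "
from h import *
ps()"
```

```text
t 11.15 back 40.5 down 37.1 mm lat -0.4| fwd 6.4 up 3.6 lat 1.0 slope 7.1 tot 7.4 m [ 0.5  -1.32  0.16] zx [ 0.003 -0.001 -1.   ]
```

>>> {"name": "step_arm", "arguments": {
  "delta_pos": [
    [-0.05,0,0.06],
    [-0.1,0,0.12],
    [-0.15,0,0.18],
    [-0.2,0,0.23]
  ],
  "angular": [
    [0,0,0],
    [0,0,0],
    [0,0,0],
    [0,0,0]
  ],
  "hand": [0,0,0,0]
}}

```text
time_s: 11.55
ee_pos: [0.4946, 0.0835, 0.2197]
eef_rot: [[0.966, 0.259, 0.006], [0.259, -0.966, -0.001], [0.006, 0.002, -1.0]]
ft_force: [6.7, 3.1, 1.7]
opening: 0.32
```

```bash
python3 -c "
from h import *
ps()"
```

```text
t 11.55 back 41.7 down 38.9 mm lat -0.4| fwd 7.4 up 4.2 lat 1.1 slope 8.2 tot 8.6 m [ 0.56 -1.39  0.16] zx [ 0.006 -0.001 -1.   ]
```

>>> {"name": "step_arm", "arguments": {
  "delta_pos": [
    [-0.05,0,0.05],
    [-0.1,0,0.1],
    [-0.15,0,0.15],
    [-0.15,0,0.15]
  ],
  "angular": [
    [0,0,0],
    [0,0,0],
    [0,0,0],
    [0,0,0]
  ],
  "hand": [0,0,0,0]
}}

```text
time_s: 11.95
ee_pos: [0.4939, 0.0833, 0.2186]
eef_rot: [[0.966, 0.26, 0.009], [0.26, -0.966, -0.0], [0.009, 0.002, -1.0]]
ft_force: [6.1, 3.1, 2.7]
opening: 0.317
```

```bash
python3 -c "
from h import *
ps();pics(12)"
```

```text
t 11.95 back 42.4 down 40.0 mm lat -0.5| fwd 6.8 up 5.2 lat 1.3 slope 8.5 tot 8.7 m [ 0.51 -1.3   0.17] zx [ 0.009 -0.    -1.   ]
tip est [0.62503128 0.11858344 0.24027842] proj crop [array([310.7, 311.3]), array([316.5, 333.5])]
```

View pics/scene12.png

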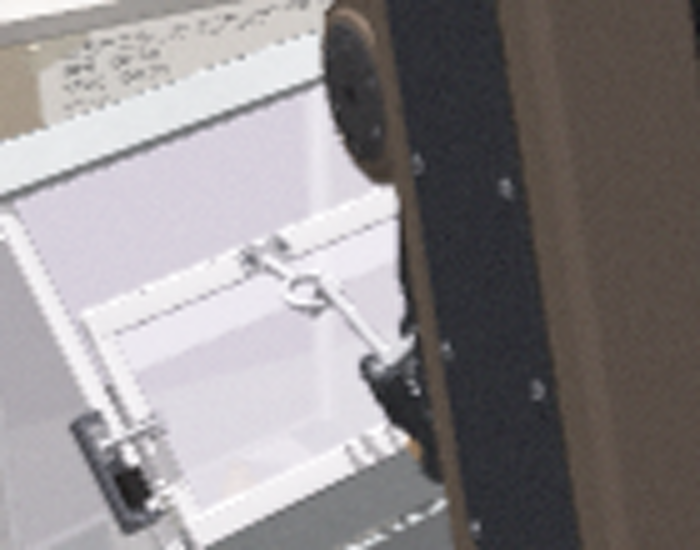

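>>> {"name": "step_arm", "arguments": {
  "delta_pos": [
    [-0.1,0,0.1],
    [-0.15,0,0.15],
    [-0.2,0,0.2],
    [-0.25,0,0.25]
  ],
  "angular": [
    [0,0,0],
    [0,0,0],
    [0,0,0],
    [0,0,0]
  ],
  "hand": [0,0,0,0]
}}

```text
time_s: 12.55
ee_pos: [0.4924, 0.0828, 0.2166]
eef_rot: [[0.966, 0.26, 0.012], [0.26, -0.966, 0.0], [0.012, 0.003, -1.0]]
ft_force: [7.4, 3.7, 1.9]
opening: 0.321
```

```bash
python3 -c "
from h import *
ps()"
```

```text
t 12.55 back 43.9 down 42.0 mm lat -0.5| fwd 8.2 up 4.4 lat 1.6 slope 8.9 tot 9.5 m [ 0.58 -1.46  0.23] zx [ 0.012  0.    -1.   ]
```

>>> {"name": "step_arm", "arguments": {
  "delta_pos": [
    [-0.1,0,0.1],
    [-0.15,0,0.15],
    [-0.2,0,0.2],
    [-0.25,0,0.25]
  ],
  "angular": [
    [0,0,0],
    [0,0,0],
    [0,0,0],
    [0,0,0]
  ],
  "hand": [0,0,0,0]
}}

```text
time_s: 12.95
ee_pos: [0.4907, 0.0823, 0.2145]
eef_rot: [[0.965, 0.26, 0.014], [0.26, -0.966, 0.001], [0.014, 0.003, -1.0]]
ft_force: [4.5, 3.1, 1.9]
opening: 0.318
```

```bash
python3 -c "
from h import *
ps()"
```

```text
t 12.95 back 45.7 down 44.1 mm lat -0.6| fwd 5.3 up 4.4 lat 1.7 slope 6.9 tot 7.1 m [ 0.47 -1.13  0.17] zx [ 0.014  0.001 -1.   ]
```

>>> {"name": "step_arm", "arguments": {
  "delta_pos": [
    [-0.05,0,0.05],
    [-0.1,0,0.1],
    [-0.15,0,0.15],
    [-0.15,0,0.15]
  ],
  "angular": [
    [0,0,0],
    [0,0,0],
    [0,0,0],
    [0,0,0]
  ],
  "hand": [0,0,0,0]
}}

```text
time_s: 13.35
ee_pos: [0.4896, 0.082, 0.2132]
eef_rot: [[0.965, 0.26, 0.016], [0.26, -0.966, 0.001], [0.016, 0.003, -1.0]]
ft_force: [4.6, 2.6, 0.7]
opening: 0.32
```

```bash
python3 -c "
from h import *
ps()"
```

```text
t 13.35 back 46.8 down 45.4 mm lat -0.6| fwd 5.3 up 3.2 lat 1.2 slope 6.0 tot 6.3 m [ 0.46 -1.04  0.16] zx [ 0.016  0.001 -1.   ]
```

>>> {"name": "step_arm", "arguments": {
  "delta_pos": [
    [-0.05,0,0.05],
    [-0.1,0,0.1],
    [-0.15,0,0.15],
    [-0.15,0,0.15]
  ],
  "angular": [
    [0,0,0],
    [0,0,0],
    [0,0,0],
    [0,0,0]
  ],
  "hand": [0,0,0,0]
}}

```text
time_s: 13.75
ee_pos: [0.4883, 0.0817, 0.2117]
eef_rot: [[0.965, 0.26, 0.016], [0.26, -0.966, 0.001], [0.016, 0.004, -1.0]]
ft_force: [4.3, 1.9, 0.8]
opening: 0.316
```

```bash
python3 -c "
from h import *
ps()"
```

```text
t 13.75 back 48.3 down 46.9 mm lat -0.6| fwd 4.8 up 3.3 lat 0.6 slope 5.7 tot 5.9 m [ 0.37 -0.78  0.14] zx [ 0.016  0.001 -1.   ]
```

>>> {"name": "step_arm", "arguments": {
  "delta_pos": [
    [-0.05,0,0.05],
    [-0.1,0,0.1],
    [-0.1,0,0.1]
  ],
  "angular": [
    [0,0,0],
    [0,0,0],
    [0,0,0]
  ],
  "hand": [0,0,0]
}}

```text
time_s: 14.05
ee_pos: [0.4872, 0.0813, 0.2106]
eef_rot: [[0.965, 0.26, 0.016], [0.26, -0.966, 0.001], [0.016, 0.004, -1.0]]
ft_force: [2.9, 1.6, -1.2]
opening: 0.318
```

```bash
python3 -c "
from h import *
ps()"
```

```text
t 14.05 back 49.4 down 48.0 mm lat -0.6| fwd 3.4 up 1.3 lat 0.7 slope 3.3 tot 3.7 m [ 0.21 -0.64  0.01] zx [ 0.016  0.001 -1.   ]
```

>>> {"name": "step_arm", "arguments": {
  "delta_pos": [
    [-0.05,0,0.05],
    [-0.1,0,0.1],
    [-0.1,0,0.1]
  ],
  "angular": [
    [0,0,0],
    [0,0,0],
    [0,0,0]
  ],
  "hand": [0,0,0]
}}

```text
time_s: 14.35
ee_pos: [0.4862, 0.0811, 0.2096]
eef_rot: [[0.965, 0.26, 0.016], [0.26, -0.966, 0.001], [0.016, 0.004, -1.0]]
ft_force: [4.6, 1.9, -0.9]
opening: 0.315
```

```bash
python3 -c "
from h import *
ps()"
```

```text
t 14.35 back 50.4 down 49.0 mm lat -0.7| fwd 5.1 up 1.6 lat 0.5 slope 4.8 tot 5.4 m [ 0.23 -0.82  0.03] zx [ 0.016  0.001 -1.   ]
```

```bash
python3 -c "
from h import *
ps();pics(13)"; python3 z.py 13 220 180 230 200
```

```text
t 14.35 back 50.4 down 49.0 mm lat -0.7| fwd 5.1 up 1.6 lat 0.5 slope 4.8 tot 5.4 m [ 0.23 -0.82  0.03] zx [ 0.016  0.001 -1.   ]
tip est [0.61713792 0.11645204 0.23222203] proj crop [array([319.6, 328.6]), array([321.6, 350.4])]
```

View pics/scene13.png

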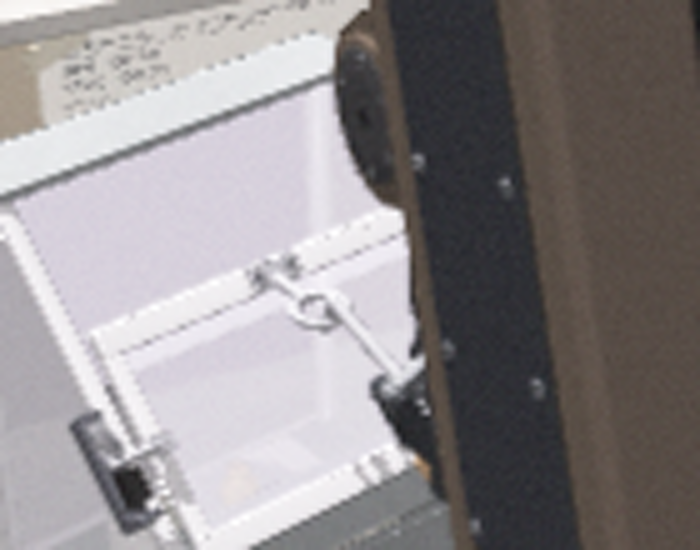

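View pics/z13.png

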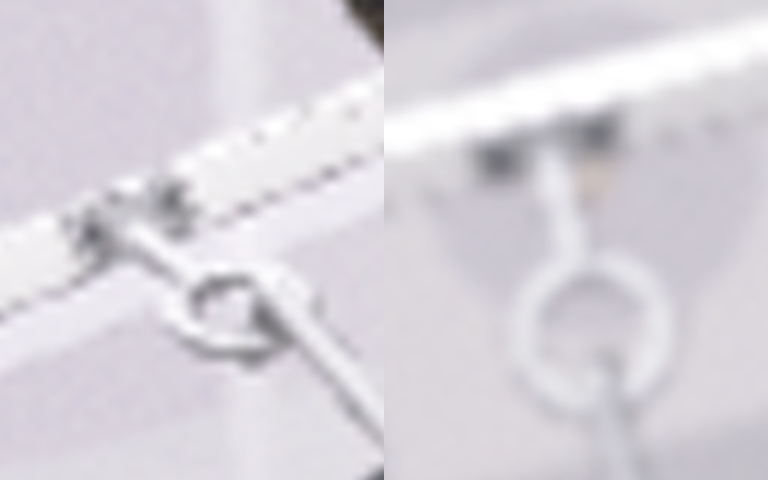

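```bash
cat >> h.py <<'E'
def trav(top,scn):
    R1,res=tri((np.array(top)+.5)/5-.5+np.array([180,120]),(np.array(scn)+.5)/5-.5+np.array([180,130]))
    R=np.array([.665,.1273,.2937]);d=R1-R
    print(R1,"back",-(d@[.967,.254,0])*1e3,"down",-d[2]*1e3,"travel",(-(d@[.967,.254,0])-d[2])*.707*1e3,res)
E
python3 -c "
from h import *
trav((287.5,239),(270,209))
trav((317.5,335.4),(320,310))"
```

```text
[0.66437831 0.127994   0.29147746] back 0.4248994070654826 down 2.2225379891359087 travel 1.8717382391143835 [ 0.45778068  0.2618606  -0.57379897 -0.12579076]
[0.62244579 0.11605407 0.24253033] back 44.00638349147347 down 51.16966550747784 travel 67.28946664225857 [ 0.61453179  0.357884   -0.74937764 -0.14786765]
```

>>> {"name": "step_arm", "arguments": {
  "delta_pos": [
    [-0.05,0,0.05],
    [-0.1,0,0.1],
    [-0.15,0,0.15],
    [-0.15,0,0.15]
  ],
  "angular": [
    [0,0,0],
    [0,0,0],
    [0,0,0],
    [0,0,0]
  ],
  "hand": [0,0,0,0]
}}

```text
time_s: 15.05
ee_pos: [0.4847, 0.0807, 0.208]
eef_rot: [[0.965, 0.26, 0.016], [0.26, -0.966, 0.001], [0.016, 0.003, -1.0]]
ft_force: [4.2, 1.5, -0.5]
opening: 0.319
```

```bash
python3 -c "
from h import *
ps()"
```

```text
t 15.05 back 52.0 down 50.6 mm lat -0.6| fwd 4.6 up 2.0 lat 0.2 slope 4.7 tot 5.0 m [ 0.29 -0.81  0.04] zx [ 0.016  0.001 -1.   ]
```

>>> {"name": "step_arm", "arguments": {
  "delta_pos": [
    [-0.05,0,0.05],
    [-0.1,0,0.1],
    [-0.15,0,0.15],
    [-0.15,0,0.15]
  ],
  "angular": [
    [0,0,0],
    [0,0,0],
    [0,0,0],
    [0,0,0]
  ],
  "hand": [0,0,0,0]
}}

```text
time_s: 15.45
ee_pos: [0.4842, 0.0804, 0.2069]
eef_rot: [[0.965, 0.26, 0.019], [0.26, -0.966, 0.001], [0.018, 0.004, -1.0]]
ft_force: [7.7, 2.5, 1.6]
opening: 0.322
```

```bash
python3 -c "
from h import *
ps()"
```

```text
t 15.45 back 52.5 down 51.7 mm lat -0.8| fwd 8.3 up 4.1 lat 0.4 slope 8.7 tot 9.2 m [ 0.56 -1.44  0.09] zx [ 0.019  0.001 -1.   ]
```

>>> {"name": "step_arm", "arguments": {
  "delta_pos": [
    [-0.05,0,0.05],
    [-0.1,0,0.1],
    [-0.1,0,0.1]
  ],
  "angular": [
    [0,0,0],
    [0,0,0],
    [0,0,0]
  ],
  "hand": [0,0,0]
}}

```text
time_s: 15.75
ee_pos: [0.4842, 0.0804, 0.2064]
eef_rot: [[0.965, 0.26, 0.022], [0.26, -0.965, 0.001], [0.021, 0.004, -1.0]]
ft_force: [7.5, 3.9, 1.4]
opening: 0.32
```

```bash
python3 -c "
from h import *
ps()"
```

```text
t 15.75 back 52.5 down 52.2 mm lat -0.8| fwd 8.4 up 3.9 lat 1.7 slope 8.7 tot 9.4 m [ 0.63 -1.6   0.19] zx [ 0.022  0.001 -1.   ]
```

>>> {"name": "step_arm", "arguments": {
  "delta_pos": [
    [-0.05,0,0.05],
    [-0.1,0,0.1],
    [-0.1,0,0.1]
  ],
  "angular": [
    [0,0,0],
    [0,0,0],
    [0,0,0]
  ],
  "hand": [0,0,0]
}}

```text
time_s: 16.05
ee_pos: [0.4844, 0.0803, 0.206]
eef_rot: [[0.965, 0.261, 0.025], [0.261, -0.965, 0.002], [0.024, 0.005, -1.0]]
ft_force: [7.5, 4.6, 1.9]
opening: 0.316
```

```bash
python3 -c "
from h import *
ps()"
```

```text
t 16.05 back 52.4 down 52.6 mm lat -0.9| fwd 8.6 up 4.4 lat 2.4 slope 9.2 tot 9.9 m [ 0.59 -1.64  0.15] zx [ 0.025  0.002 -1.   ]
```

>>> {"name": "step_arm", "arguments": {
  "delta_pos": [
    [-0.1,0,0.1],
    [-0.15,0,0.15],
    [-0.2,0,0.2]
  ],
  "angular": [
    [0,0,0],
    [0,0,0],
    [0,0,0]
  ],
  "hand": [0,0,0]
}}

```text
time_s: 16.35
ee_pos: [0.4843, 0.0801, 0.2048]
eef_rot: [[0.965, 0.261, 0.03], [0.261, -0.965, 0.002], [0.029, 0.006, -1.0]]
ft_force: [9.8, 5.0, 4.5]
opening: 0.319
```

```bash
python3 -c "
from h import *
ps();state();pics(14)"; python3 z.py 14 220 180 230 200
```

```text
t 16.35 back 52.5 down 53.8 mm lat -1.1| fwd 10.9 up 7.0 lat 2.2 slope 12.7 tot 13.2 m [ 0.87 -2.24  0.28] zx [ 0.03   0.002 -1.   ]
t 16.35 p [0.4843 0.0801 0.2048] x [0.965 0.261 0.029] z [ 0.03   0.002 -1.   ] f [9.82 5.01 4.49] m [ 0.873 -2.241  0.278] o 0.319 q [0.03 0.35 1.95 0.   0.81 1.33]
tip est [0.61485742 0.11548271 0.22930245] proj crop [array([322.8, 334.3]), array([323.8, 355.5])]
```

View pics/scene14.png

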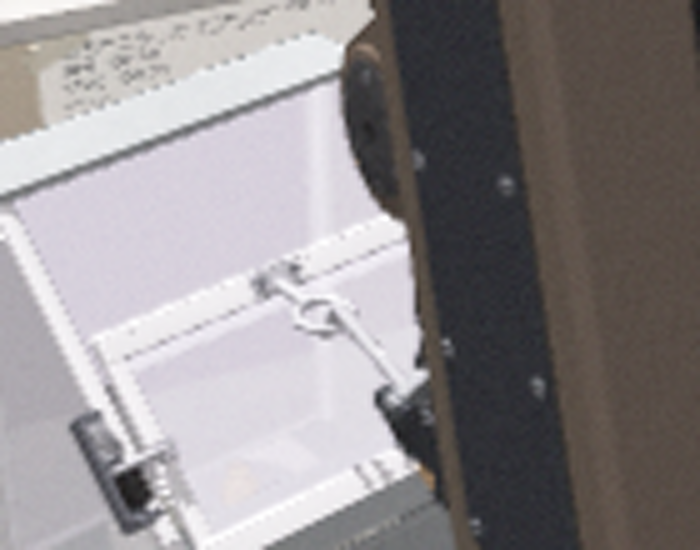

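View pics/z14.png

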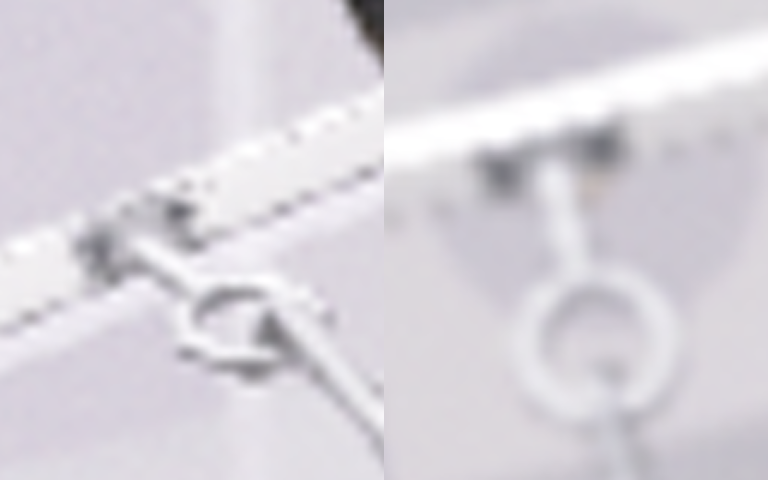

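>>> {"name": "step_arm", "arguments": {
  "delta_pos": [
    [0.1,0,-0.1],
    [0.2,0,-0.2],
    [0.3,0,-0.3],
    [0.3,0,-0.3]
  ],
  "angular": [
    [0,0,0],
    [0,0,0],
    [0,0,0],
    [0,0,0]
  ],
  "hand": [0,0,0,0]
}}

```text
time_s: 16.95
ee_pos: [0.4869, 0.0808, 0.2078]
eef_rot: [[0.965, 0.261, 0.029], [0.261, -0.965, 0.002], [0.029, 0.006, -1.0]]
ft_force: [3.9, 1.1, -1.2]
opening: 0.321
```

```bash
python3 -c "
from h import *
ps()"
```

```text
t 16.95 back 49.8 down 50.8 mm lat -1.1| fwd 4.3 up 1.3 lat -0.1 slope 3.9 tot 4.4 m [ 0.11 -0.63  0.03] zx [ 0.029  0.002 -1.   ]
```

>>> {"name": "step_arm", "arguments": {
  "delta_pos": [
    [0.1,0,-0.1],
    [0.2,0,-0.2],
    [0.3,0,-0.3],
    [0.3,0,-0.3]
  ],
  "angular": [
    [0,0,0],
    [0,0,0],
    [0,0,0],
    [0,0,0]
  ],
  "hand": [0,0,0,0]
}}

```text
time_s: 17.35
ee_pos: [0.4894, 0.0816, 0.2108]
eef_rot: [[0.965, 0.261, 0.028], [0.261, -0.965, 0.002], [0.028, 0.005, -1.0]]
ft_force: [0.8, 0.5, -2.2]
opening: 0.318
```

```bash
python3 -c "
from h import *
ps();pics(15)"; python3 z.py 15 220 180 230 200
```

```text
t 17.35 back 47.2 down 47.8 mm lat -1.0| fwd 1.1 up 0.3 lat 0.1 slope 1.0 tot 1.1 m [-0.02 -0.04 -0.05] zx [ 0.028  0.002 -1.   ]
tip est [0.62004812 0.11699933 0.23500051] proj crop [array([316.7, 322.3]), array([320.2, 344. ])]
```

View pics/z15.png

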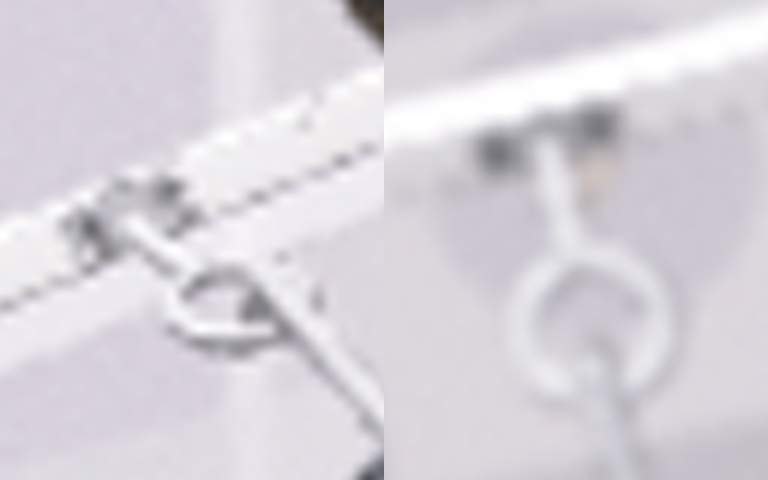

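>>> {"name": "step_arm", "arguments": {
  "delta_pos": [
    [0.1,0,-0.2],
    [0.2,0,-0.6],
    [0.2,0,-1.0],
    [0.2,0,-1.4],
    [0.2,0,-1.8]
  ],
  "angular": [
    [0,0,0],
    [0,0,0],
    [0,0,0],
    [0,0,0],
    [0,0,0]
  ],
  "hand": [0,0,0,0,0]
}}

```text
time_s: 18.05
ee_pos: [0.4909, 0.0821, 0.2293]
eef_rot: [[0.965, 0.261, 0.029], [0.261, -0.965, 0.002], [0.028, 0.006, -1.0]]
ft_force: [-1.3, -0.1, -2.5]
opening: 0.316
```

```bash
python3 -c "
from h import *
ps();pics(16)"; python3 z.py 16 220 170 230 200
```

```text
t 18.05 back 45.6 down 29.3 mm lat -0.9| fwd -1.1 up 0.0 lat 0.1 slope -0.7 tot 1.1 m [-0.   -0.07 -0.03] zx [ 0.029  0.002 -1.   ]
tip est [0.62170067 0.11749557 0.25395489] proj crop [array([314.1, 294.7]), array([315.9, 334.9])]
```

View pics/z16.png

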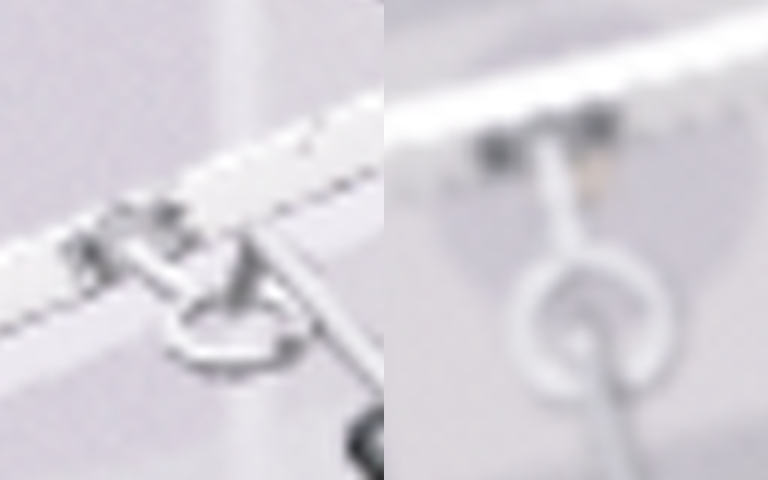

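>>> {"name": "step_arm", "arguments": {
  "delta_pos": [
    [0,0,-2],
    [0,0,-4.5],
    [0,0,-8],
    [0,0,-12],
    [0,0,-16]
  ],
  "angular": [
    [0,0,0],
    [0,0,0],
    [0,0,0],
    [0,0,0],
    [0,0,0]
  ],
  "hand": [0,0,0,0,0]
}}

```text
time_s: 18.75
ee_pos: [0.4858, 0.0817, 0.3901]
eef_rot: [[0.965, 0.261, 0.028], [0.261, -0.965, 0.002], [0.028, 0.005, -1.0]]
ft_force: [1.0, 0.7, -3.4]
opening: 0.319
```

```bash
python3 -c "
from h import *
ps();pics(17);go((.48,-.34,.41),.008,0)"; python3 z.py 17 220 170 230 200
```

```text
t 18.75 back 50.6 down -131.5 mm lat 0.1| fwd 1.3 up -0.9 lat 0.3 slope 0.3 tot 1.6 m [ 0.07 -0.06 -0.03] zx [ 0.028  0.002 -1.   ]
tip est [0.61760633 0.11720774 0.41896029] proj crop [array([309.5,  47.6]), array([280.8, 275.4])]
d_cm [-11.52  40.57  -2.24] ang [ 0.002 -0.03   0.256] t 18.95
```

View pics/scene17.png

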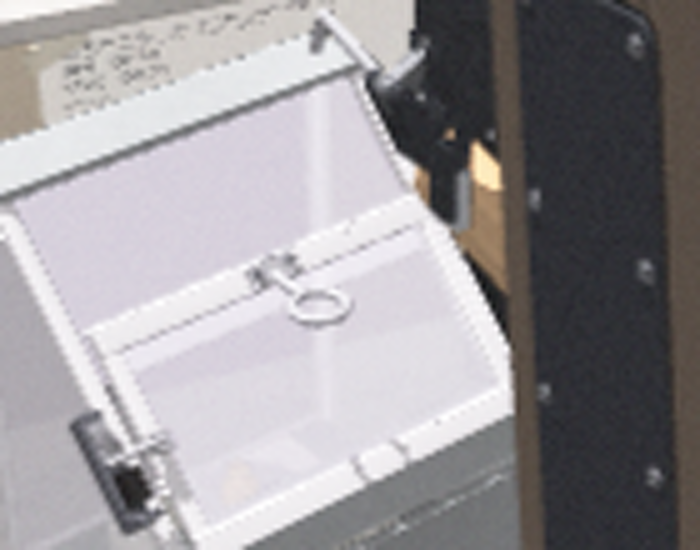

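>>> {"name": "step_arm", "arguments": {
  "delta_pos": [
    [-1,3,-1],
    [-2.2,7,-2],
    [-3.3,11.5,-2.2],
    [-4.5,16,-2.2],
    [-5.8,20.5,-2.2]
  ],
  "angular": [
    [0,0,0.03],
    [0,0,0.06],
    [0,-0.01,0.09],
    [0,-0.02,0.12],
    [0,-0.03,0.15]
  ],
  "hand": [0,0,0,0,0]
}}

```text
time_s: 19.45
ee_pos: [0.4823, -0.133, 0.4082]
eef_rot: [[0.994, 0.113, -0.003], [0.113, -0.994, -0.002], [-0.003, 0.002, -1.0]]
ft_force: [1.4, 0.9, -2.8]
opening: 0.315
```

```bash
python3 -c "
from h import *
go((.48,-.34,.41),.008,0)"
```

```text
d_cm [-2.56 20.54 -0.13] ang [0.002 0.003 0.105] t 19.45
```

>>> {"name": "step_arm", "arguments": {
  "delta_pos": [
    [-0.6,4.5,0],
    [-1.1,9,0],
    [-1.7,13.5,0],
    [-2.3,18,0],
    [-2.6,20.5,0]
  ],
  "angular": [
    [0,0,0.03],
    [0,0,0.05],
    [0,0,0.08],
    [0,0,0.105],
    [0,0,0.105]
  ],
  "hand": [0,0,0,0,0]
}}

```text
time_s: 19.95
ee_pos: [0.4788, -0.3427, 0.4058]
eef_rot: [[1.0, 0.005, -0.006], [0.005, -1.0, 0.0], [-0.006, -0.0, -1.0]]
ft_force: [0.8, 1.7, -2.8]
opening: 0.318
```

```bash
python3 -c "
from h import *
state();go((.48,-.34,.20),.008,.35)"
```

```text
t 19.95 p [ 0.4788 -0.3427  0.4058] x [ 1.     0.005 -0.006] z [-0.006  0.    -1.   ] f [ 0.78  1.65 -2.79] m [ 0.056 -0.068 -0.026] o 0.318 q [-0.73  0.33  1.41 -0.    1.41  0.83]
d_cm [ 0.25 -0.27 20.58] ang [-0.001 -0.344 -0.003] t 19.95
```

>>> {"name": "step_arm", "arguments": {
  "delta_pos": [
    [0.2,-0.2,3],
    [0.2,-0.2,7],
    [0.2,-0.2,11.5],
    [0.2,-0.2,16],
    [0.2,-0.2,20.5]
  ],
  "angular": [
    [0,-0.06,0],
    [0,-0.13,0],
    [0,-0.2,0],
    [0,-0.27,0],
    [0,-0.344,0]
  ],
  "hand": [0,0,0,0,0]
}}

```text
time_s: 20.45
ee_pos: [0.4787, -0.3401, 0.1972]
eef_rot: [[0.938, 0.005, -0.348], [0.005, -1.0, -0.0], [-0.348, -0.002, -0.938]]
ft_force: [-0.1, -1.4, -2.9]
opening: 0.317
```

```bash
python3 -c "
from h import *
state();go((.49,-.34,.034),.008,.37)
Q=polepts([[.05,0,.04],[.05,.014,0],[-.09,0.014,.04],[-.09,.014,0],[.15,0,0]]); print(((proj(cal('scene'),Q)-(280,60))*2.5).round())
c=imaging.capture('scene');cv2.imwrite('pics/s18.png',cv2.resize(c['frame'][60:300,280:560],None,fx=2.5,fy=2.5,interpolation=cv2.INTER_CUBIC))"
```

```text
t 20.45 p [ 0.4787 -0.3401  0.1972] x [ 0.938  0.005 -0.348] z [-0.348 -0.    -0.938] f [-0.08 -1.39 -2.92] m [ 0.004 -0.385  0.049] o 0.317 q [-0.65  0.6   1.55 -0.22  1.29  1.01]
d_cm [ 6.73  0.03 14.91] ang [-0.003 -0.015 -0.002] t 20.45
[[274. 311.]
 [261. 340.]
 [339. 371.]
 [333. 398.]
 [223. 300.]]
```

View pics/s18.png

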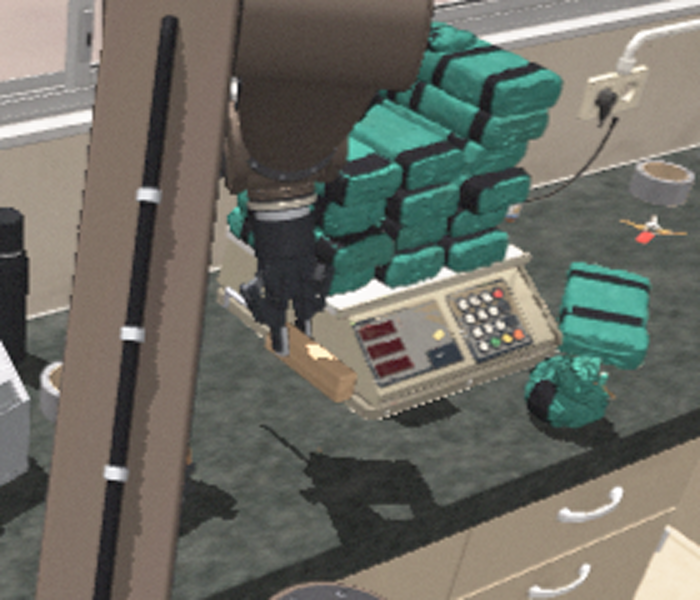

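>>> {"name": "step_arm", "arguments": {
  "delta_pos": [
    [1.3,0,3],
    [2.7,0,6],
    [4,0,9],
    [5.4,0,12],
    [6.2,0,13.8]
  ],
  "angular": [
    [0,0,0],
    [0,0,0],
    [0,0,0],
    [0,0,0],
    [0,0,0]
  ],
  "hand": [0,0,0,0,0]
}}

```text
time_s: 21.05
ee_pos: [0.4869, -0.3373, 0.041]
eef_rot: [[0.936, 0.005, -0.353], [0.008, -1.0, 0.007], [-0.353, -0.01, -0.936]]
ft_force: [-0.4, 0.3, -2.7]
opening: 0.315
```

```bash
python3 -c "
from h import *
state();go((.49,-.34,.030),.008,.35)
c=imaging.capture('scene');cv2.imwrite('pics/s19.png',cv2.resize(c['frame'][60:300,280:560],None,fx=2.5,fy=2.5,interpolation=cv2.INTER_CUBIC))"
```

```text
t 21.05 p [ 0.4869 -0.3373  0.041 ] x [ 0.936  0.008 -0.353] z [-0.353  0.007 -0.936] f [-0.38  0.28 -2.7 ] m [ 0.005 -0.353  0.037] o 0.315 q [-0.64  0.81  1.62 -0.24  1.03  1.09]
d_cm [0.67 0.28 0.92] ang [-0.01   0.011  0.001] t 21.05
```

View pics/s19.png

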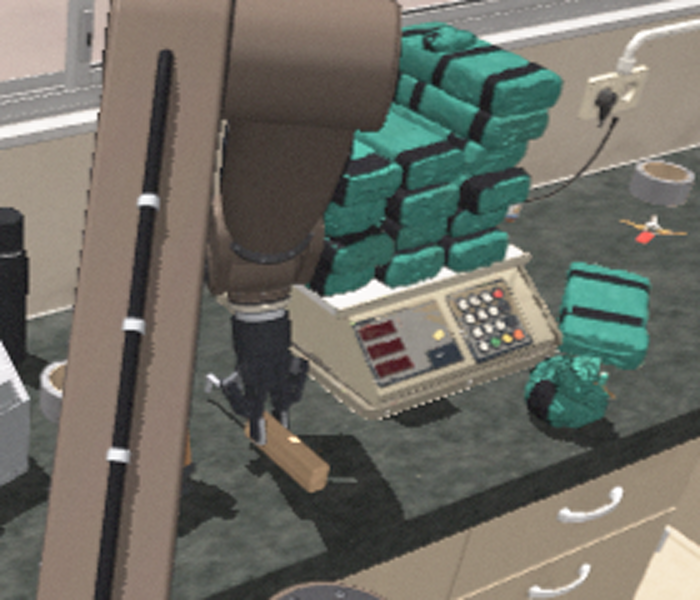

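>>> {"name": "step_arm", "arguments": {
  "delta_pos": [
    [0.15,0,0.4],
    [0.3,0,0.7],
    [0.4,0,1.0],
    [0.4,0,1.0]
  ],
  "angular": [
    [-0.01,0,0],
    [-0.01,0,0],
    [-0.01,0.01,0],
    [-0.01,0.01,0]
  ],
  "hand": [0,0,0,0]
}}

```text
time_s: 21.5
ee_pos: [0.487, -0.337, 0.0294]
eef_rot: [[0.939, 0.009, -0.343], [0.009, -1.0, -0.002], [-0.343, -0.001, -0.939]]
ft_force: [1.3, -0.9, -2.0]
opening: 0.316
```

```bash
python3 -c "
from h import *
state()"
```

```text
t 21.5 p [ 0.487  -0.337   0.0294] x [ 0.939  0.009 -0.343] z [-0.343 -0.002 -0.939] f [ 1.27 -0.92 -1.97] m [-0.032 -0.323  0.015] o 0.316 q [-0.63  0.82  1.63 -0.25  0.99  1.1 ]
```

>>> {"name": "step_arm", "arguments": {
  "delta_pos": [
    [0,0,0.1],
    [0,0,0.1],
    [0,0,0.1],
    [0,0,0.1],
    [0,0,0.1]
  ],
  "angular": [
    [0,0,0],
    [0,0,0],
    [0,0,0],
    [0,0,0],
    [0,0,0]
  ],
  "hand": [0,0.35,0.5,0.8,1]
}}

```text
time_s: 22.0
ee_pos: [0.4866, -0.337, 0.0285]
eef_rot: [[0.939, 0.009, -0.343], [0.009, -1.0, -0.002], [-0.343, -0.001, -0.939]]
ft_force: [-0.4, 0.4, 1.9]
opening: 0.822
```

>>> {"name": "step_arm", "arguments": {
  "delta_pos": [
    [0,0,0],
    [0,0,0],
    [0,0,-1],
    [0,0,-3],
    [0,0,-6]
  ],
  "angular": [
    [0,0,0],
    [0,0,0],
    [0,0,0],
    [0,0,0],
    [0,0,0]
  ],
  "hand": [1,1,1,1,1]
}}

```text
time_s: 22.5
ee_pos: [0.507, -0.3366, 0.0851]
eef_rot: [[0.939, 0.009, -0.345], [0.009, -1.0, -0.001], [-0.345, -0.002, -0.939]]
ft_force: [-0.1, -0.3, -0.1]
opening: 1.001
```

>>> {"name": "step_arm", "arguments": {
  "delta_pos": [
    [0,0,-3],
    [0,0,-7],
    [0,0,-11],
    [-5,0,-14],
    [-10,0,-16]
  ],
  "angular": [
    [0,0,0],
    [0,0,0],
    [0,0,0],
    [0,0,0],
    [0,0,0]
  ],
  "hand": [1,1,1,1,1]
}}

```text
time_s: 23.0
ee_pos: [0.4773, -0.3368, 0.2635]
eef_rot: [[0.939, 0.01, -0.344], [0.01, -1.0, -0.002], [-0.344, -0.002, -0.939]]
ft_force: [-0.7, -0.5, -0.2]
opening: 0.999
```

```bash
python3 -c "
from h import *
state()
for n in ('scene','top'):
  c=imaging.capture(n);cv2.imwrite('pics/%s20.png'%n,c['frame'])"
```

```text
t 23.0 p [ 0.4773 -0.3368  0.2635] x [ 0.939  0.01  -0.344] z [-0.344 -0.002 -0.939] f [-0.74 -0.54 -0.22] m [-0.061 -0.177  0.07 ] o 0.999 q [-0.64  0.53  1.49 -0.21  1.41  0.98]
```

View pics/scene20.png

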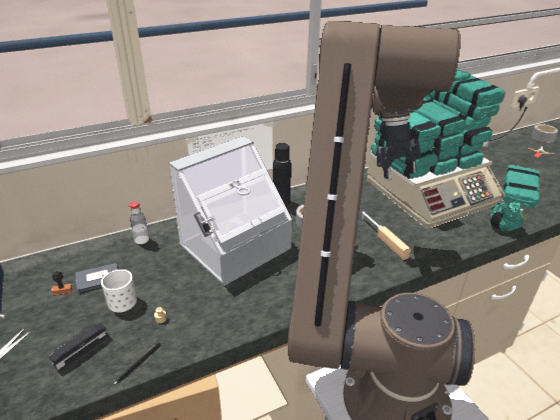

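View pics/top20.png

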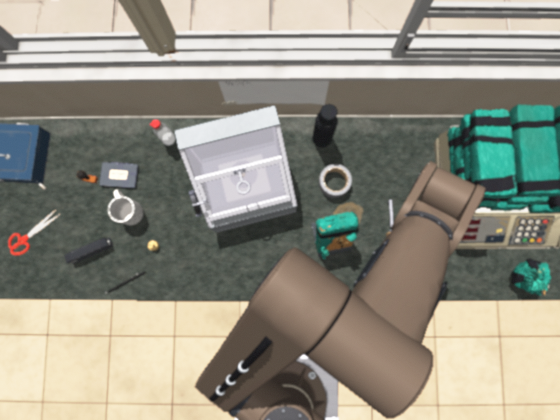

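```bash
python3 -c "
from h import *
Q,r=tri((242.9,186.5),(243.3,190.5));print(Q,r)
R=np.array([.6644,.128,.2915]);d=Q-R;print('travel',(-(d@[.967,.254,0])-d[2])*.707)
from bench import job
print(job.job_done())"
```

```text
[0.62231685 0.11650488 0.24647942] [ 0.50098249  0.2916146  -0.61175733 -0.12106484]
travel 0.06266476538231762
the job is handed in; nothing more can be done
None
```

The sash is down and held by the catch, and the pole is back on the worktop near where it started. I handed the job in at about 23 s of the 72 s allowed; it reports no verdict.

- **Pull:** I took the pole by its grip, hooked the finger into the ring and pulled down the slope. The pull stayed near or below 9 N until the buffer, then rose to 12.7 N along the slope. The highest total reading on the wrist sensor was 13.2 N, under the 20 N limit.
- **Catch:** When I eased off, the load fell to about 1 N and the sash stayed down. Triangulating the ring in the last pictures puts the sash about 63 mm down its track, give or take a few millimetres. It was still there after I unhooked the pole.
- **Pole:** In the scene view it lies flat near (0.47, -0.34), about 0.5 m from the hood's middle. The arm hides the grip in the top view.
- **Bystanders:** The tape roll and the brass weight look unmoved in the last pictures; I did not measure them again.
- **Disagreement:** The pull dropped from about 9 N to 3–5 N at roughly 58–66 mm, where I first thought the bolt had clicked. The buffer only came at roughly 69 mm, later than that would predict. I therefore judged the catch by the buffer force and by the sash staying down.

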